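Rotate the backup drives

TASK

Swap the backup drive: first switch the dock off by pushing its orange-knobbed lever right over, away from the robot, then pull the red-handled drive up out of the dock and push it fully home into the narrow gap in the middle of the row in the white tray, easing the neighbours apart without toppling them or lifting them out. Next seat the green-handled drive from the desk fully down in the dock, and then switch the dock on again by pulling the lever right back. Leave every drive upright and let go of, do not drop the drives, and do not knock the mug, screwdriver, blue parts tray or green beacon away.

Things in the scene. Friction and masses are not known exactly. Their poses are not given: they have to be found in the camera images.
- old_drive: Drive cartridge with a RED handle, in the dock at the start. Grey case 120 (x) x 26 (y) x 85 mm (z), origin at the centre of its underside. Foot tapered: 108 x 16 mm at the bottom, full size 6 mm higher; the top 5 mm taper in by 4 mm a side. Yaw and yaw + pi are alike. 0.22 to 0.41 kg. Handle: see old_handle.
- new_drive: Drive cartridge with a GREEN handle, same shape and handle as old_drive, standing loose on the desk between dock and tray, yaw within 0.45 rad. Origin at the centre of its underside. 0.22 to 0.41 kg.
- old_handle (a point): Where to grip old_drive, 107 mm above its origin. Each cartridge has a rigid arch handle centred on top: 40 mm long (x), 16 mm thick (y), from 85 to 120 mm above the origin. Pinch it from above across its 40 mm length (fingers in line with the cartridge), so that the fingers clear the neighbours in the row.
- rack: White tray, fixed, left or right of the dock, yaw within 0.25 rad; 138 (x) x 148 mm (y), origin at the centre of its underside. Floor 6 mm thick, so drives stand at z = 6 mm. Inside 126 (x) x 136 mm (y); end walls at +y and -y 75 mm high, walls at +x and -x 25 mm high. The row runs along y, the cartridges' length along x.
- rack_gap (a point): Middle of the tray floor, where the gap is (middle of the gap within 2 mm). The gap is 15 to 21 mm wide, too narrow for a 26 mm cartridge; the two pairs beside it have 0.5 to 6.5 mm of air between and outside them, and slide or lean apart under a few N. With the fifth cartridge in, 6 mm of play is left in all.
- row_blue: Row cartridge with blue handle, same shape as old_drive, 0.3 kg, origin at the centre of its underside; its place in the row varies. Stays in the row.
- row_yellow: Row cartridge with yellow handle, as row_blue.
- row_white: Row cartridge with white handle, as row_blue.
- row_grey: Row cartridge with grey handle, as row_blue.
- dock: Light grey drive dock, fixed, yaw within 0.25 rad: block 160 (x) x 56 (y) x 40 mm, origin at the centre of its underside. Slot in its top, centred, 123 x 29 mm (x, y), mouth chamfered 3 mm, slot floor at z = 15 mm: a seated cartridge's origin is 15 mm above the dock's. The power lever stands on a lower part 30 mm high at its +y side.
- power (a joint): Power lever, hinged about the dock's y axis, rad: about 0 = on, leaning 0.5 rad towards the dock's -x (towards the robot); 1.0 (stop) = off, leaning 0.5 rad towards +x. Stays where it is left; about 1 N at the knob moves it. Off above 0.8, on below 0.2.
- power_tip (a point): Centre of the orange knob (ball of 26 mm diameter) at the end of the lever, 80 mm from the hinge; the hinge is 52 mm above the desk, at x = 0, y = +70 mm in the dock's frame. Knob centre about 122 mm above the desk at either end, 132 mm in mid travel; it travels 77 mm along the dock's x.
- mug: White mug, 80 mm across, 90 mm high, origin under its centre; bystander.
- screwdriver: Red-handled screwdriver, 200 mm, lying on the desk near the robot's left; bystander.
- parts_tray: Blue plastic tray 90 x 140 x 45 mm, origin under its centre; bystander.
- beacon: Warning beacon, white base and green dome, 94 mm across, 136 mm high, origin under its centre; bystander.

How it is judged:
By the outcome, as a careful person would: the job done as asked, in the order asked, and still so for the second after the job is handed in, with the robot touching nothing.
It also fails if it takes over 72 s, if anything falls off the work surface, if the arm or the gripper's body presses on something with over 40 N, if the wrist force passes 120 N, or if a joint passes its speed limit or range.

ROBOT

A 6-joint arm with a two-finger parallel gripper is mounted at the origin on the work surface. World frame = base frame: x ahead of the robot, y to its left, z up, the work surface at z = 0. Lengths are in mm, angles in rad, forces in N, time in s.
With the tool pointing down it reaches from about 375 to 900 mm from the base axis. Payload 3.1 kg.
Tool frame: the origin (TCP) lies on the front face of the gripper's body, between the roots of the fingers; the fingertips stand 73 mm ahead of it and the grasp point (between the pads) lies 54 mm ahead of it; z points along the fingers, y is the direction in which the jaws open and shut (so a half turn about z gives the same grasp; the last joint's range is limited). The gripper opens to 85 mm and grips with 20 to 120 N. Pads are 22 mm wide; open, the fingers measure 114 mm over their backs; the gripper's body (76 mm by 85 mm) begins 54 mm behind the grasp point. The pads swing forward as they close: fully open they stand 13 mm farther back than shut.
Start: joints at [-0.178, 0.527, 1.433, -0, 1.181, -0.178], TCP at [624.978, 0.033, 303.91] pointing down, gripper open.
Joint ranges: [-3.08, 3.08], [-0.75, 2.2], [0.22, 2.44], [-1.43, 4.57], [0, 2.65], [-2.85, 2.85]. Speed limits (rad/s): [2.79, 2.79, 3.14, 3.14, 3.14, 3.14].

INTERFACE

Orientations are given as a unit quaternion [x, y, z, w].
In Python, from plant import * gives the robot as it stands.
- The arm moves only by the tool carry_out, never from a script. Its argument "plan" is a list that holds one entry, the list of rows, each a list of 4 numbers: the shift along the tool's x, y, z in cm, then the turn about the tool's z in units of 6 degrees (1.0 is 6 degrees). In form: [[[x, y, z, roll], ...]]. A call has exactly 8 rows; each row is the pose to reach, as a shift and turn from the pose commanded when the call began, along the tool's axes at that moment; what a row does not reach only later rows make up. A row lasts 1/12 s, in which the tool goes at most 41.7 mm and 7.16 degrees, less where a joint would pass 70% of its speed; a pose out of reach is approached as far as the arm can. A call with a gripper value outside its range is refused whole. "hand" is the opening, from 0 (shut) to 1 (fully open), set as the call begins (left out, the last holds). The fingers move at their own pace and stop on an object; the grip force is fixed at half the most. Time passes only in rows, so rows that repeat a pose let the fingers close, or fill a call up. It gives the time, the measured TCP pose, the force and the opening at its end, in the units of the state.
- get_state(): the state, without advancing time (a new reading comes with each control period).
- capture(name): name is "scene" or "side" or "wrist"; returns a dict with "color" (420x560x3 uint8, blue, green, red), "camera_matrix" (3x3 intrinsics, pixels), "rvec" (rotation vector, rad) and "tvec" (3), from world to camera coordinates, as OpenCV has them. Camera axes: x right, y down, z forward; pixel columns grow to the right and rows downward; lengths in mm; the calibration is good to about 2 mm. A picture is of the moment at which its call begins. There is no depth.
- close_job(): hands the job in, once; it reports no verdict.
The state is a dict: "time": time; "q": joint angles; "qvel": joint speeds; "joint_torque": joint torques, N m; "tcp_pos": TCP position; "tool_rot": TCP orientation; "ft_force": force on the tool from outside, world axes, zero at the start; "wrist_torque": the same for the moment, N m; "opening": finger opening in mm.
Only numpy, scipy, OpenCV 4.12 (cv2) and the standard library are available. Lean on these libraries where they do the work, as an engineer would, in place of code of your own. Each camera call takes 0.05 s, during which the arm holds its last target.

## Working session

There is one attempt and no reset: what is moved stays moved. The work goes in short steps, Python scripts to look and compute and a tool call to move; the robot and the scene stay as the last step left them, time stands still between calls to the robot, and variables do not carry over. Pictures are saved under pics/ and viewed, and the job is handed in when it is done.

Besides the shell and the picture viewer there is one more tool, called after "Request:" in YAML: its name, and indented under it one key for each argument. carry_out: Moves the arm, as the interface text tells. Its arguments: {"type":"object","properties":{"plan":{"type":"array"},"hand":{"type":"number"}},"required":["plan"]}

```bash
ls; mkdir -p pics; python3 - <<'E'
from plant import *
import cv2,pickle
s=get_state();print(s)
d={}
for n in ["scene","side","wrist"]:
    c=capture(n);d[n]=c;cv2.imwrite(f"pics/{n}0.png",c["color"]);print(n,c["camera_matrix"],c["rvec"],c["tvec"])
pickle.dump(d,open("c0.pkl","wb"))
E
```

```text
pics
{'time': 0.0, 'q': array([-1.78519221e-01,  5.28470892e-01,  1.43387776e+00, -1.93566883e-06,
        1.18137191e+00, -1.78490518e-01]), 'qvel': array([-0.00016721,  0.00173652, -0.00054884,  0.00040428,  0.00154597,
        0.00126506]), 'joint_torque': array([ 2.50220628e-04, -4.42344439e+01, -1.78024775e+01, -2.06930472e-04,
        8.36740597e-03,  2.24214921e-05]), 'tcp_pos': array([6.24457107e+02, 1.15002547e-01, 3.02938339e+02]), 'tool_rot': array([ 7.07116269e-01,  7.07096493e-01, -6.07526245e-04, -8.73444771e-04]), 'ft_force': array([ 0.129111  ,  0.33312687, -0.07802523]), 'wrist_torque': array([-0.00333708, -0.01564144, -0.00803921]), 'opening': 85.15458708929218}
scene [[419.48067293   0.         278.04821667]
 [  0.         419.48067293 208.49757313]
 [  0.           0.           1.        ]] [ 1.11390413  2.52077088 -0.88423263] [ 351.76111642 -252.21831889 1245.93993931]
side [[385.4686298    0.         278.86578447]
 [  0.         385.4686298  212.68683788]
 [  0.           0.           1.        ]] [ 2.36567931 -0.09768648  0.03064873] [-527.39874646  108.83443552  864.14827644]
wrist [[321.4280207    0.         281.47791001]
 [  0.         321.4280207  210.68117628]
 [  0.           0.           1.        ]] [-2.85777384e+00 -1.30181701e-03  1.76094932e-03] [-624.06852282  -37.77587105  378.05090901]
```

View pics/scene0.png

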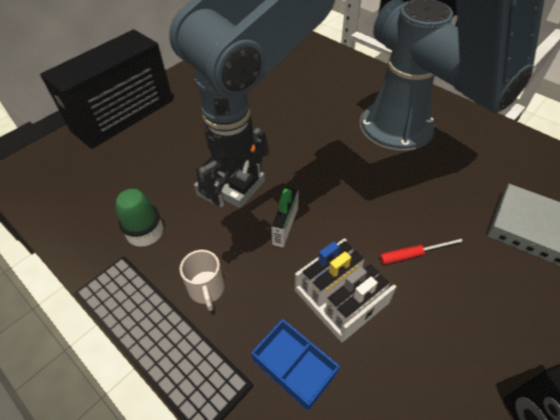

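View pics/side0.png

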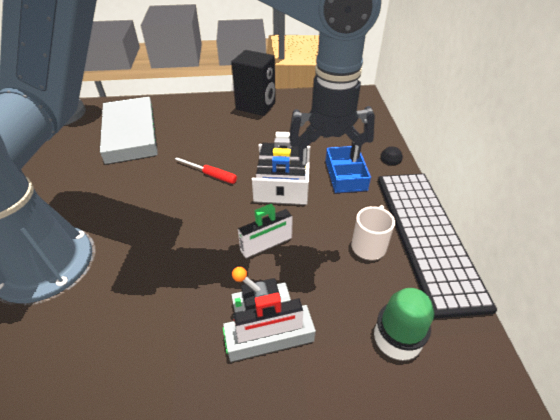

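View pics/wrist0.png

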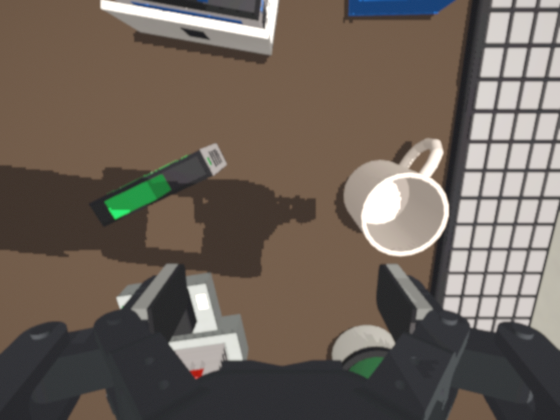

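```bash
python3 - <<'E'
import cv2,pickle
d=pickle.load(open("c0.pkl","rb"))
def crop(n,x0,y0,x1,y1,f,o):
    im=d[n]["color"][y0:y1,x0:x1];cv2.imwrite(o,cv2.resize(im,None,fx=f,fy=f,interpolation=cv2.INTER_CUBIC))
crop("side",215,195,335,365,3.5,"pics/c1.png")   
crop("side",235,125,335,210,7,"pics/c2.png")
crop("scene",260,175,410,345,3.5,"pics/c3.png")
E
```

```text
(no output)
```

View pics/c1.png

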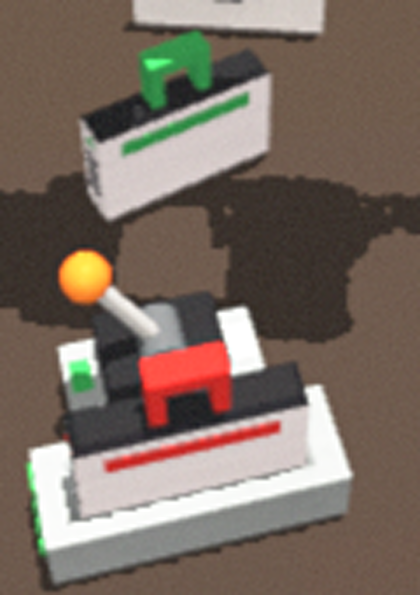

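View pics/c2.png

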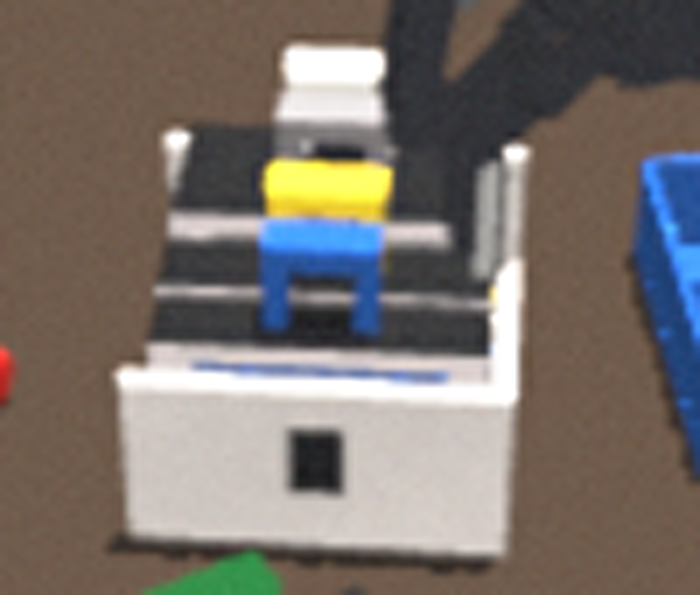

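View pics/c3.png

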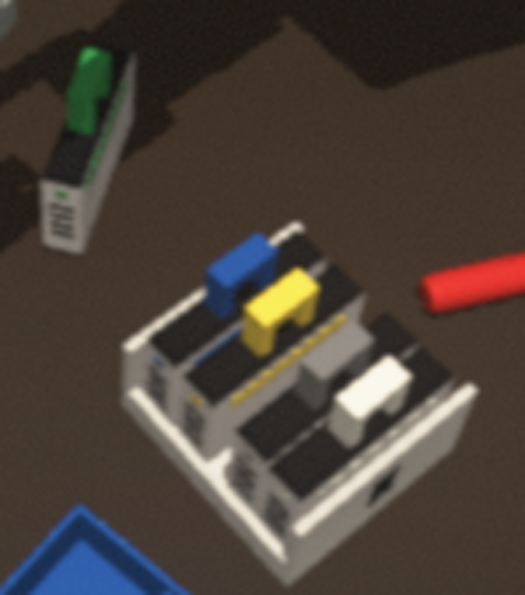

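```bash
cat > h.py <<'E'
import numpy as np,cv2,pickle
from scipy.optimize import least_squares
def proj(c,P):
    return cv2.projectPoints(np.array(P,float).reshape(-1,1,3),np.array(c["rvec"]),np.array(c["tvec"]),np.array(c["camera_matrix"]),None)[0].reshape(-1,2)
def w(p,L):
    x,y,t=p;L=np.array(L,float);c,s=np.cos(t),np.sin(t)
    return np.c_[x+c*L[:,0]-s*L[:,1],y+s*L[:,0]+c*L[:,1],L[:,2]]
def fit(obs,p0):
    # obs: list of (cam, localpts, pixels)
    f=lambda p:np.concatenate([(proj(c,w(p,L))-np.array(U)).ravel() for c,L,U in obs])
    r=least_squares(f,p0,loss='soft_l1');print(np.round(r.x,3));
    for c,L,U in obs: print(np.round(proj(c,w(r.x,L))-np.array(U),1).tolist())
    return r.x
def cp(pts,o,f): return (np.array(pts,float)+.5)/f-.5+np.array(o)
E
python3 - <<'E'
from h import *
d=pickle.load(open("c0.pkl","rb"));S,C=d["side"],d["scene"]
print("dock");
dk=fit([(S,[[-80,-28,40],[80,-28,40],[80,28,40],[-80,28,40],[-80,-28,0],[80,-28,0]],cp([[45,548],[352,480],[322,388],[30,450],[52,585],[347,515]],(215,195),3.5))],[560,-250,0.1])
print("knob pred",cp([[86,277]],(215,195),3.5),proj(S,w(dk,[[-38,70,122]])))
print("tray")
tr=fit([(S,[[-69,-74,75],[69,-74,75],[-69,-74,0],[69,-74,0],[-69,74,75],[69,74,75]],cp([[118,375],[517,398],[130,545],[505,555],[172,130],[526,148]],(235,125),7)),
(C,[[-69,74,75],[69,74,75],[-69,-74,75],[69,-74,75],[69,74,0]],cp([[478,388],[290,530],[300,222],[122,347],[290,583]],(260,175),3.5))],[600,250,0])
print("old")
fit([(S,[[-60,-13,80],[60,-13,80],[-20,-8,120],[20,-8,120]],cp([[75,455],[305,405],[142,365],[229,350]],(215,195),3.5))and (S,np.array([[-60,-13,95],[60,-13,95],[-20,-8,135],[20,-8,135]]),cp([[75,455],[305,405],[142,365],[229,350]],(215,195),3.5))],[560,-250,0.1])
print("new")
fit([(S,[[-60,-13,80],[60,-13,80],[-54,-8,0],[54,-8,0]],cp([[85,140],[270,75],[107,220],[268,158]],(215,195),3.5)),
(C,[[60,-13,80],[60,13,80],[54,-8,0],[54,8,0]],cp([[42,183],[87,187],[45,245],[82,252]],(260,175),3.5))],[560,-50,0.3])
E
```

```text
dock
[ 4.92923e+02 -2.23640e+02  1.52000e-01]
[[-0.1, 0.5], [-0.0, 0.0], [-0.1, -0.2], [-0.0, -0.1], [0.1, -0.4], [0.1, 0.2]]
knob pred [[239.21428571 273.78571429]] [[238.47158701 274.46560861]]
tray
[ 5.55691e+02  2.18212e+02 -1.68000e-01]
[[0.2, 0.0], [-0.4, -0.3], [0.2, -2.2], [-0.0, -0.6], [-0.0, -0.4], [0.3, -0.6]]
[[-0.6, -0.1], [2.3, 0.4], [-1.1, -1.0], [0.3, -2.0], [-1.7, 0.1]]
old
[ 492.321 -214.852  -12.35 ]
[[-0.9, -1.3], [0.5, -5.6], [1.0, 3.1], [-0.6, 1.2]]
new
[4.99503e+02 7.31200e+00 4.16000e-01]
[[3.2, -0.2], [-0.1, -1.4], [1.0, -2.2], [-3.3, -1.9]]
[[-0.2, -2.0], [-1.9, -0.2], [2.8, -1.2], [-1.3, -1.5]]
```

```bash
cat >> h.py <<'E'
def crop(c,x0,y0,x1,y1,f,o):
    im=c["color"][y0:y1,x0:x1];cv2.imwrite(o,cv2.resize(im,None,fx=f,fy=f,interpolation=cv2.INTER_CUBIC))
def tgt(x,y,z,yaw):
    """shift/turn (tool axes, cm & 6deg) from present measured pose to TCP x,y,z and tool yaw (0 = jaws along world x)"""
    from plant import get_state
    from scipy.spatial.transform import Rotation as R
    s=get_state();r=R.from_quat(s["tool_rot"]);M=r.as_matrix()
    cur=np.arctan2(M[1,1],M[0,1])
    d=M.T@(np.array([x,y,z])-s["tcp_pos"])
    print("t",round(s["time"],2),"tcp",np.round(s["tcp_pos"],1),"yaw",round(cur,3),"F",np.round(s["ft_force"],1),"open",round(s["opening"],1))
    print("shift cm",np.round(d/10,2),"roll",round(-(yaw-cur)/(np.pi/30),2))
E
python3 - <<'E'
from h import *
d=pickle.load(open("c0.pkl","rb"));W=d["wrist"]
crop(W,75,125,245,245,4,"pics/w1.png")
tgt(402,-167,186,0.152)
E
```

```text
t 0.15 tcp [6.246e+02 1.000e-01 3.032e+02] yaw -0.0 F [0.2 0.2 0.4] open 85.2
shift cm [-16.71 -22.24  11.75] roll -1.45
```

View pics/w1.png

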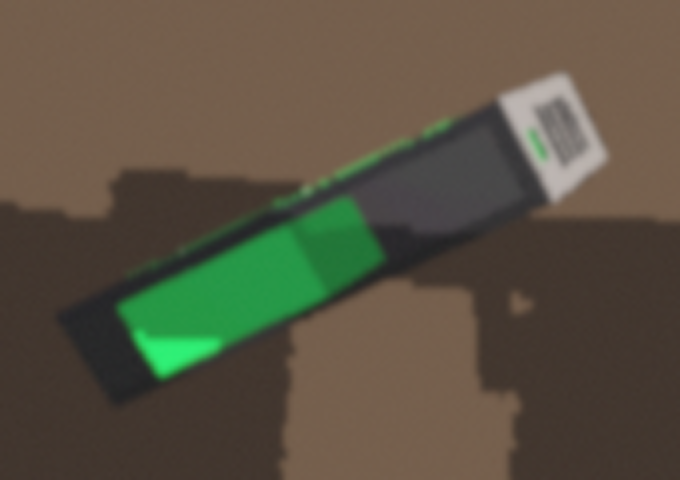

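```bash
python3 - <<'E'
from h import *
d=pickle.load(open("c0.pkl","rb"));W=d["wrist"]
fit([(W,[[-60,13,80],[-60,-13,80],[60,13,80],[60,-13,80],[-20,8,120],[-20,-8,120],[20,8,120],[20,-8,120]],cp([[55,315],[117,405],[498,98],[550,205],[115,305],[160,382],[290,222],[327,293]],(75,125),4))],[500,0,0.3])
E
```

```text
[5.01458e+02 5.37000e+00 4.34000e-01]
[[-0.6, -0.3], [-0.6, 0.9], [0.3, -0.2], [1.0, -0.9], [0.5, 0.3], [0.1, -1.9], [-1.0, 0.7], [0.1, 0.6]]
```

Request:
carry_out:
  plan:
    - [[-3, -4, 0, -0.5], [-6, -8, 0, -1], [-9, -12, 0, -1.45], [-12, -16, 0, -1.45], [-14.5, -19.3, 1, -1.45], [-16.2, -21.6, 3, -1.45], [-16.7, -22.2, 6, -1.45], [-16.7, -22.2, 8, -1.45]]
  hand: 0

```text
time: 0.82
tcp_pos: [400.0, -168.4, 223.6]
tool_rot: [0.653, 0.758, -0.0, 0.0]
ft_force: [-0.1, 0.6, -0.3]
opening: 0.1
```

```bash
python3 - <<'E'
from h import *
from plant import *
tgt(402,-167,186,0.152)
c=capture("side");crop(c,180,170,340,360,3,"pics/s2.png")
c=capture("wrist");cv2.imwrite("pics/w2.png",c["color"]);pickle.dump(c,open("w2.pkl","wb"))
E
```

```text
t 0.82 tcp [ 400.  -168.4  223.6] yaw 0.149 F [-0.1  0.6 -0.3] open 0.1
shift cm [0.11 0.22 3.76] roll -0.03
```

View pics/s2.png

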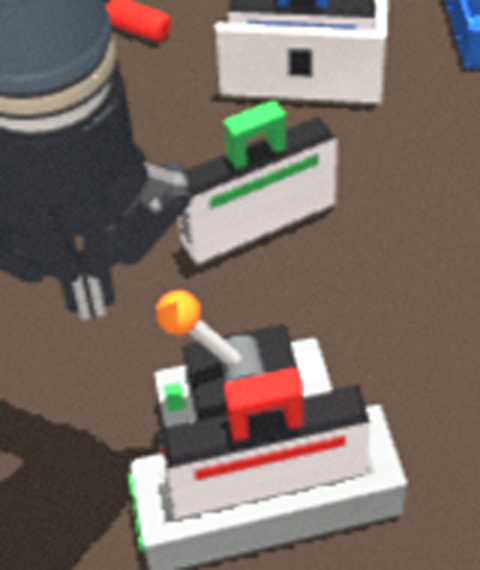

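View pics/w2.png

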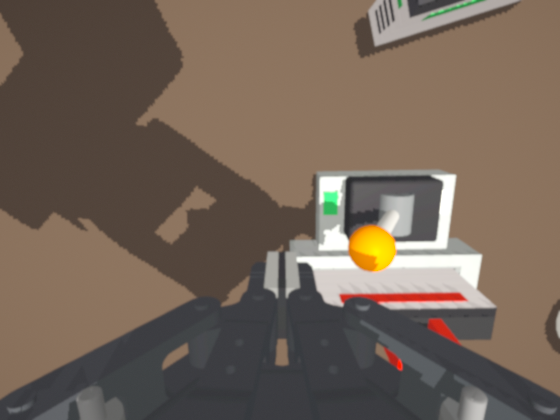

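Request:
carry_out:
  plan:
    - [[0.1, 0.2, 3.2, 0], [0.1, 0.2, 3.7, 0], [0.1, 1.5, 3.7, 0], [0.1, 3, 3.7, 0], [0.1, 4.5, 3.7, 0], [0.1, 6, 3.7, 0], [0.1, 7.5, 3.7, 0], [0.1, 8.8, 3.7, 0]]

```text
time: 1.58
tcp_pos: [491.4, -151.8, 188.5]
tool_rot: [0.651, 0.759, -0.0, 0.0]
ft_force: [-0.8, 0.3, 0.5]
opening: -0.1
```

```bash
python3 - <<'E'
from h import *
from plant import *
tgt(493,-224,303,0.152)
c=capture("side");crop(c,180,170,340,360,3,"pics/s3.png")
E
```

```text
t 1.58 tcp [ 491.4 -151.8  188.5] yaw 0.154 F [-0.8  0.3  0.5] open -0.1
shift cm [ -7.17  -0.95 -11.45] roll 0.02
```

View pics/s3.png

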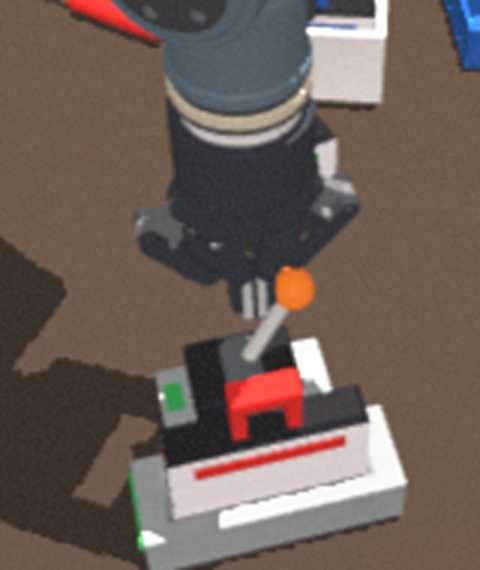

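```bash
python3 - <<'E'
from h import *
d=pickle.load(open("c0.pkl","rb"));S=d["side"];dk=[492.9,-223.6,.152]
for a in [0,.6,.7,.8,.9,1.0]:
    t=a-.5; print(a,proj(S,w(dk,[[80*np.sin(t),70,52+80*np.cos(t)]])))
print(cp([[295,288]],(180,170),3))
E
```

```text
0 [[238.24625107 274.42319876]]
0.6 [[263.50099918 266.31798413]]
0.7 [[267.8487672  265.87691019]]
0.8 [[272.0924124  265.71728427]]
0.9 [[276.18142536 265.83787902]]
1.0 [[280.06866955 266.23349221]]
[[278.         265.66666667]]
```

Request:
carry_out:
  plan:
    - [[0, 0.3, 0, 0], [0, 0.6, 0, 0], [0, 0.6, 0, 0], [0, -1.5, 0, 0], [0, -2, -3.5, 0], [0, -2, -7.5, 0], [-3, -1.5, -8, 0], [-6, -1, -8, 0]]

```text
time: 2.3
tcp_pos: [489.5, -213.5, 270.6]
tool_rot: [0.651, 0.759, 0.001, 0.003]
ft_force: [0.7, -0.3, -0.0]
opening: 0.1
```

```bash
python3 - <<'E'
from h import *
from plant import *
tgt(493,-224,176,0.152)
c=capture("side");crop(c,180,170,340,360,3,"pics/s4.png")
c=capture("wrist");cv2.imwrite("pics/w4.png",c["color"]);pickle.dump(c,open("w4.pkl","wb"))
E
```

```text
t 2.3 tcp [ 489.5 -213.5  270.6] yaw 0.154 F [ 0.7 -0.3 -0. ] open 0.1
shift cm [-1.05  0.15  9.46] roll 0.02
```

View pics/s4.png

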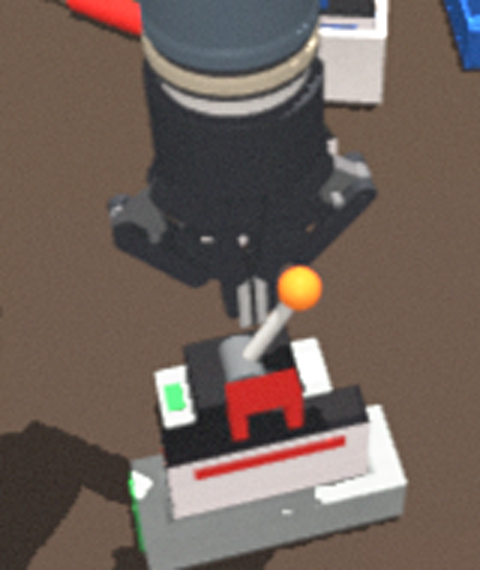

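View pics/w4.png

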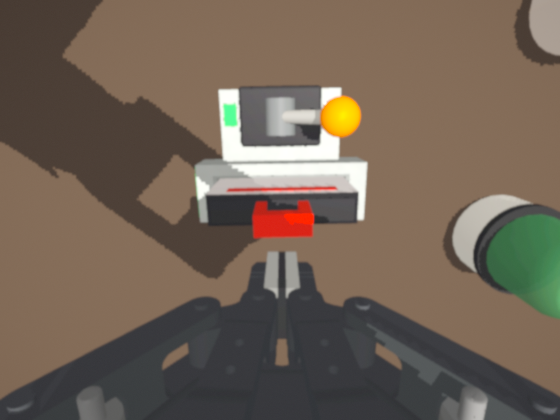

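```bash
python3 - <<'E'
from h import *
W=pickle.load(open("w4.pkl","rb"))
R=cv2.Rodrigues(W["rvec"])[0];print("cam",-R.T@W["tvec"])
crop(W,180,75,390,250,3.8,"pics/w4c.png")
for p in [(493,-224,.152)]: print(proj(W,w(p,[[-60,13,95],[60,13,95],[-60,-13,95],[60,-13,95],[-20,8,135],[20,8,135],[-20,-8,135],[20,-8,135]])))
E
```

```text
cam [ 481.01210132 -150.5179651   338.77360278]
[[202.84736905 195.4223379 ]
 [356.45450165 194.98592308]
 [205.17489634 226.83861106]
 [354.29192052 226.29920113]
 [250.0052059  217.26812384]
 [310.00390206 217.06504713]
 [250.69264657 239.61879221]
 [309.416257   239.38756799]]
```

View pics/w4c.png

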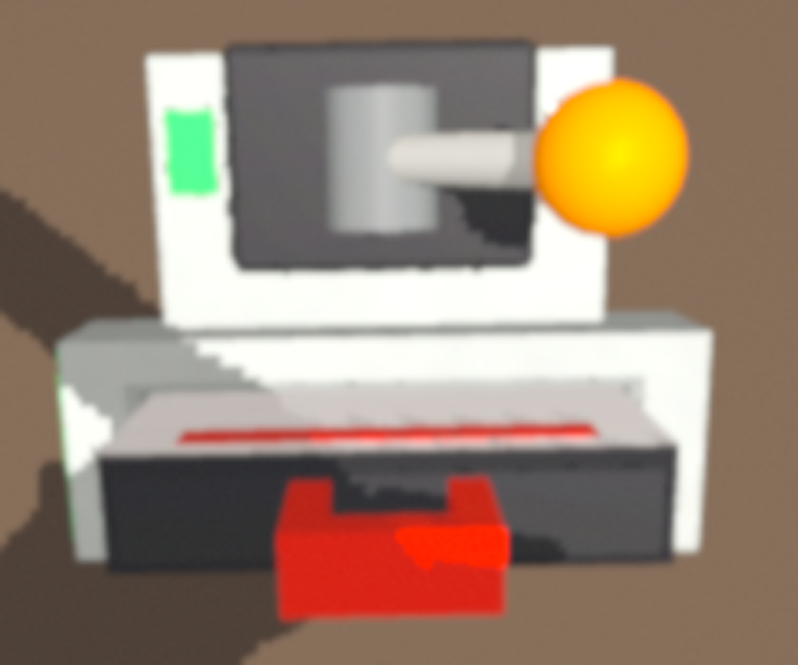

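```bash
python3 - <<'E'
from h import *
W=pickle.load(open("w4.pkl","rb"))
p=fit([(W,[[-60,13,95],[60,13,95],[-60,-13,95],[60,-13,95],[-20,8,135],[20,8,135],[-20,-8,135],[20,-8,135]],cp([[100,455],[675,445],[108,572],[672,560],[275,525],[508,525],[280,620],[503,613]],(180,75),3.8))],[493,-224,.15])
fit([(W,[[-80,28,40],[80,28,40]],cp([[57,343],[713,331]],(180,75),3.8))],[493,-224,.15])
# knob
for q in [(495,-222,.15),(493,-224,.152)]: print(proj(W,w(q,[[38,70,122]])),cp([[614,158]],(180,75),3.8))
tgt(p[0],p[1],176,p[2])
E
```

```text
[ 4.94374e+02 -2.21497e+02  1.69000e-01]
[[-1.3, -0.5], [1.4, -0.8], [-0.5, 0.2], [0.5, 0.4], [0.3, 1.7], [-0.8, 0.5], [0.1, -0.8], [0.3, -0.1]]
[ 4.94547e+02 -2.22041e+02  1.68000e-01]
[[0.3, -0.0], [-0.3, -0.0]]
[[342.03301302 117.53592152]] [[341.21052632 116.21052632]]
[[338.18467586 120.09779253]] [[341.21052632 116.21052632]]
t 2.4 tcp [ 491.  -217.9  268.8] yaw 0.149 F [0.3 0.2 0. ] open 0.1
shift cm [-0.35  0.23  9.28] roll -0.19
```

Request:
carry_out:
  plan:
    - [[-0.4, 0.2, 0, -0.1], [-0.4, 0.2, 2, -0.1], [-0.4, 0.2, 4, -0.1], [-0.4, 0.2, 5.5, -0.1], [-0.4, 0.2, 5.9, -0.1], [-0.4, 0.2, 5.9, -0.1], [-0.4, 0.2, 5.9, -0.1], [-0.4, 0.2, 5.9, -0.1]]
  hand: 1

```text
time: 3.07
tcp_pos: [491.9, -217.1, 208.7]
tool_rot: [0.647, 0.762, 0.0, 0.001]
ft_force: [1.3, 0.4, 0.2]
opening: 85.3
```

```bash
python3 - <<'E'
from h import *
from plant import *
tgt(493.8,-222.5,176,0.16)
c=capture("wrist");cv2.imwrite("pics/w5.png",c["color"]);pickle.dump(c,open("w5.pkl","wb"))
tgt(493.8,-222.5,176,0.16)
E
```

```text
t 3.07 tcp [ 491.9 -217.1  208.7] yaw 0.163 F [1.3 0.4 0.2] open 85.3
shift cm [-0.56  0.09  3.27] roll 0.03
t 3.12 tcp [ 492.  -217.2  208.9] yaw 0.163 F [ 0.9 -0.1  0.5] open 85.5
shift cm [-0.54  0.09  3.29] roll 0.03
```

View pics/w5.png

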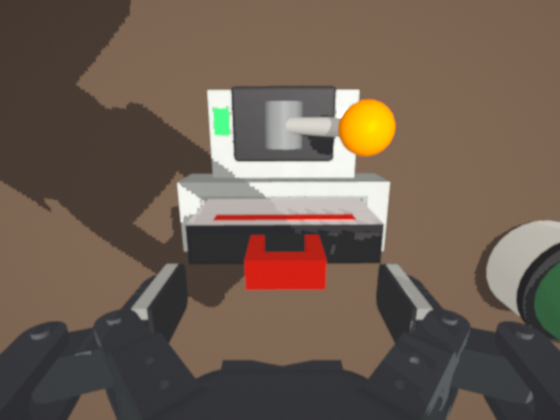

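Request:
carry_out:
  plan:
    - [[-0.5, 0.1, 0, 0], [-0.5, 0.1, 1, 0], [-0.5, 0.1, 2, 0], [-0.5, 0.1, 2.9, 0], [-0.5, 0.1, 3.3, 0], [-0.5, 0.1, 3.3, 0], [-0.5, 0.1, 3.3, 0], [-0.5, 0.1, 3.3, 0]]

```text
time: 3.78
tcp_pos: [493.5, -221.9, 174.8]
tool_rot: [0.647, 0.762, -0.0, -0.0]
ft_force: [0.1, -0.5, 1.2]
opening: 85.8
```

```bash
python3 - <<'E'
from h import *
from plant import *
tgt(493.8,-222.5,176,0.16)
c=capture("wrist");cv2.imwrite("pics/w6.png",c["color"]);pickle.dump(c,open("w6.pkl","wb"))
c=capture("side");crop(c,180,170,340,360,3,"pics/s6.png")
E
```

```text
t 3.78 tcp [ 493.5 -221.9  174.8] yaw 0.162 F [ 0.1 -0.5  1.2] open 85.8
shift cm [-0.06  0.02 -0.12] roll 0.02
```

View pics/w6.png

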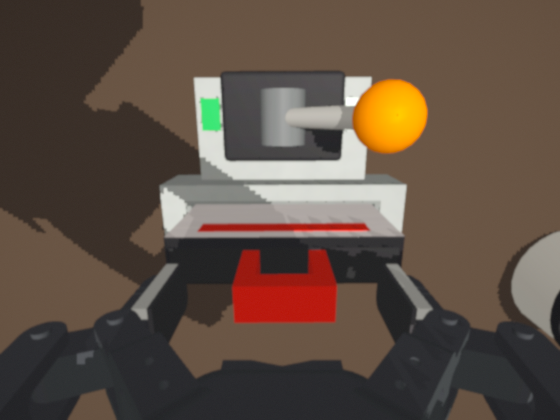

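View pics/s6.png

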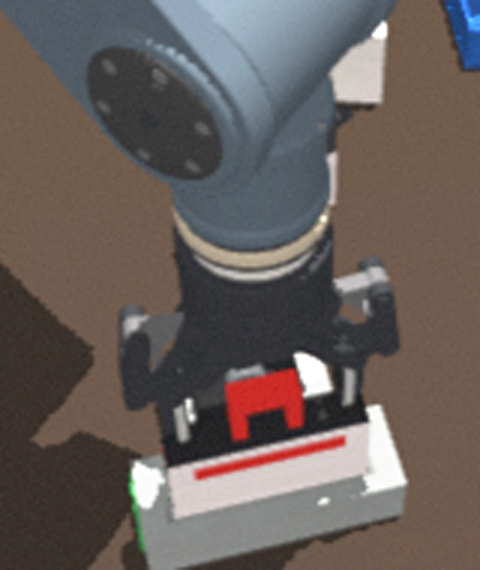

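```bash
python3 - <<'E'
from h import *
from scipy.spatial.transform import Rotation as R
W=pickle.load(open("w6.pkl","rb"))
M=R.from_euler('z',.162).as_matrix()@np.array([[0,1,0],[1,0,0],[0,0,-1.]])
o=np.array([493.5,-221.9,174.8])
for P in [[11,-43,60],[-11,-43,60],[11,43,60],[-11,43,60],[11,-43,73],[-11,-43,73]]: print(P,proj(W,M@np.array(P)+o))
crop(W,110,220,440,350,2.4,"pics/w6c.png")
fit([(W,[[-60,13,95],[60,13,95],[-20,8,135],[20,8,135],[-20,-8,135],[20,-8,135]],[[166,237],[403,236],[234,283],[335,281],[236,319],[335,319]])],[493,-224,.15])
E
```

```text
[11, -43, 60] [[183.93952976 256.71935997]]
[-11, -43, 60] [[187.97776836 300.92733472]]
[11, 43, 60] [[380.01792779 256.87837241]]
[-11, 43, 60] [[375.83592098 301.06125202]]
[11, -43, 73] [[191.86086149 245.33811636]]
[-11, -43, 73] [[195.27716912 286.52946586]]
[ 4.94473e+02 -2.20348e+02  1.71000e-01]
[[-3.0, -2.3], [2.5, -3.1], [-1.6, 0.4], [2.8, 1.6], [-1.5, 0.8], [1.1, 0.1]]
```

View pics/w6c.png

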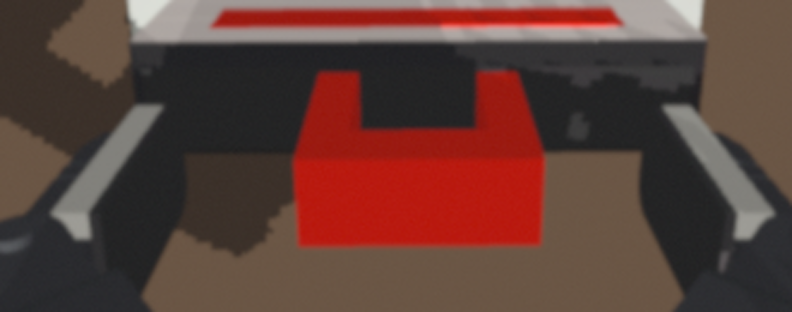

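Request:
carry_out:
  plan:
    - [[0, 0, 0, 0], [0, 0, 0, 0], [0, 0, 0, 0], [0, 0, 0, 0], [0, 0, 0, 0], [0, 0, 0, 0], [0, 0, 0, 0], [0, 0, 0, 0]]
  hand: 0

```text
time: 4.55
tcp_pos: [493.7, -222.0, 175.3]
tool_rot: [0.647, 0.762, 0.0, 0.0]
ft_force: [1.3, 0.5, 4.2]
opening: 39.1
```

```bash
python3 - <<'E'
from h import *
from plant import *
tgt(493.8,-222.5,320,0.16)
c=capture("wrist");cv2.imwrite("pics/w7.png",c["color"]);pickle.dump(c,open("w7.pkl","wb"))
E
```

```text
t 4.55 tcp [ 493.7 -222.   175.3] yaw 0.162 F [1.3 0.5 4.2] open 39.1
shift cm [-6.000e-02  1.000e-02 -1.447e+01] roll 0.02
```

View pics/w7.png

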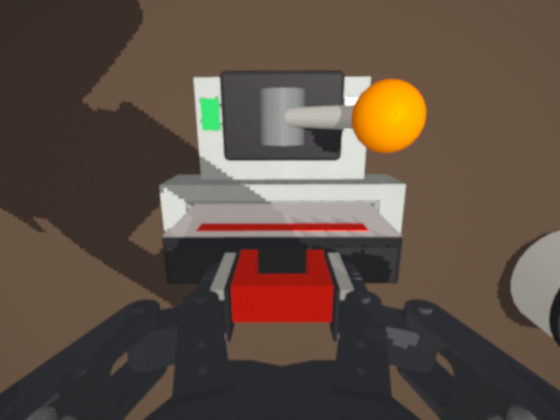

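Request:
carry_out:
  plan:
    - [[0, 0, -1, 0], [0, 0, -2.5, 0], [0, 0, -4.5, 0], [0, 0, -7, 0], [0, 0, -9.5, 0], [0, 0, -12, 0], [0, 0, -14, 0], [0, 0, -14.8, 0]]

```text
time: 5.27
tcp_pos: [493.7, -222.2, 325.7]
tool_rot: [0.647, 0.762, 0.0, 0.002]
ft_force: [0.4, -0.7, -2.4]
opening: 38.8
```

```bash
python3 - <<'E'
from h import *
from plant import *
tgt(556,218,325,-.168)
c=capture("side");cv2.imwrite("pics/s8.png",c["color"]);pickle.dump(c,open("s8.pkl","wb"))
E
```

```text
t 5.27 tcp [ 493.7 -222.2  325.7] yaw 0.162 F [ 0.4 -0.7 -2.4] open 38.8
shift cm [ 4.244e+01  1.326e+01 -2.000e-02] roll 3.16
```

View pics/s8.png

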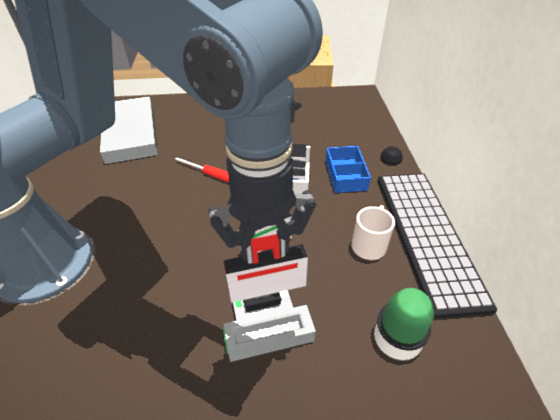

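Request:
carry_out:
  plan:
    - [[1.5, 0.45, 0, 0.2], [4.5, 1.4, 0, 0.5], [8, 2.4, 0, 1], [11.5, 3.5, 0, 1.5], [15, 4.6, 0, 2], [18.5, 5.6, 0, 2.5], [22, 6.7, 0, 2.8], [25.5, 7.8, 0, 3.16]]

```text
time: 5.98
tcp_pos: [527.9, 44.1, 321.1]
tool_rot: [0.765, 0.644, -0.001, -0.001]
ft_force: [0.0, -0.4, -2.3]
opening: 39.2
```

```bash
python3 - <<'E'
from h import *
from plant import *
tgt(541,131,325,-.168)
E
```

```text
t 5.98 tcp [527.9  44.1 321.1] yaw -0.171 F [ 0.  -0.4 -2.3] open 39.2
shift cm [ 8.78 -0.18 -0.39] roll -0.02
```

Request:
carry_out:
  plan:
    - [[2.5, 0, 0, 0], [4.5, 0, 0, 0], [6, 0, 0, 0], [7, 0, 0, 0], [7.8, 0, 0, 0], [8, 0, 0, 0], [8, 0, 0, 0], [8, 0, 0, 0]]

```text
time: 6.65
tcp_pos: [542.4, 120.5, 322.6]
tool_rot: [0.764, 0.645, -0.001, -0.0]
ft_force: [0.2, 0.3, -3.2]
opening: 39.5
```

```bash
python3 - <<'E'
from h import *
from plant import *
tgt(556,218,325,-.168)
c=capture("wrist");cv2.imwrite("pics/w9.png",c["color"]);pickle.dump(c,open("w9.pkl","wb"))
c=capture("scene");cv2.imwrite("pics/sc9.png",c["color"]);pickle.dump(c,open("sc9.pkl","wb"))
c=capture("side");cv2.imwrite("pics/s9.png",c["color"]);pickle.dump(c,open("s9.pkl","wb"))
tgt(556,218,325,-.168)
E
```

```text
t 6.65 tcp [542.4 120.5 322.6] yaw -0.169 F [ 0.2  0.3 -3.2] open 39.5
shift cm [ 9.84 -0.3  -0.25] roll -0.01
t 6.8 tcp [542.6 120.3 322.9] yaw -0.17 F [ 0.2 -0.1 -2.4] open 39.2
shift cm [ 9.85 -0.33 -0.21] roll -0.02
```

View pics/w9.png

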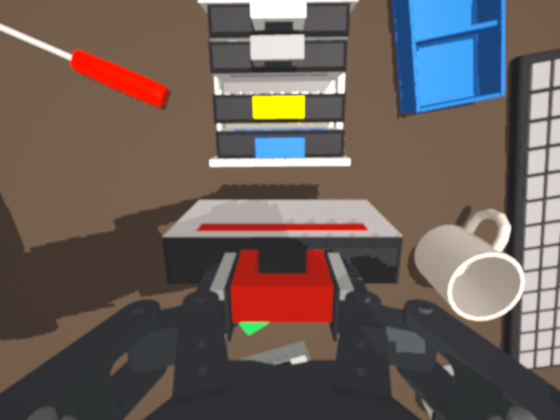

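View pics/sc9.png

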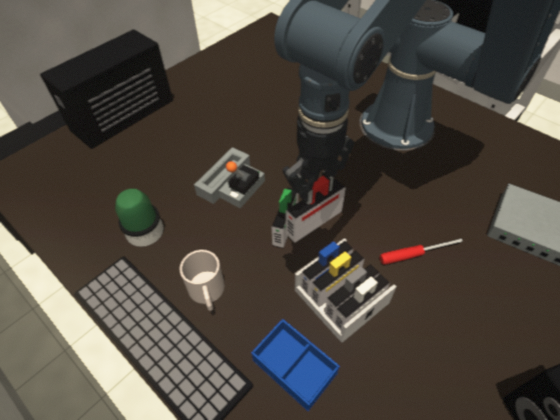

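```bash
python3 - <<'E'
from h import *
W=pickle.load(open("w9.pkl","rb"))
crop(W,190,0,370,180,4,"pics/w9c.png")
C=pickle.load(open("sc9.pkl","rb"));crop(C,285,235,405,345,6,"pics/sc9c.png")
S=pickle.load(open("s9.pkl","rb"));crop(S,215,120,345,265,5,"pics/s9c.png")
E
```

```text
(no output)
```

View pics/w9c.png

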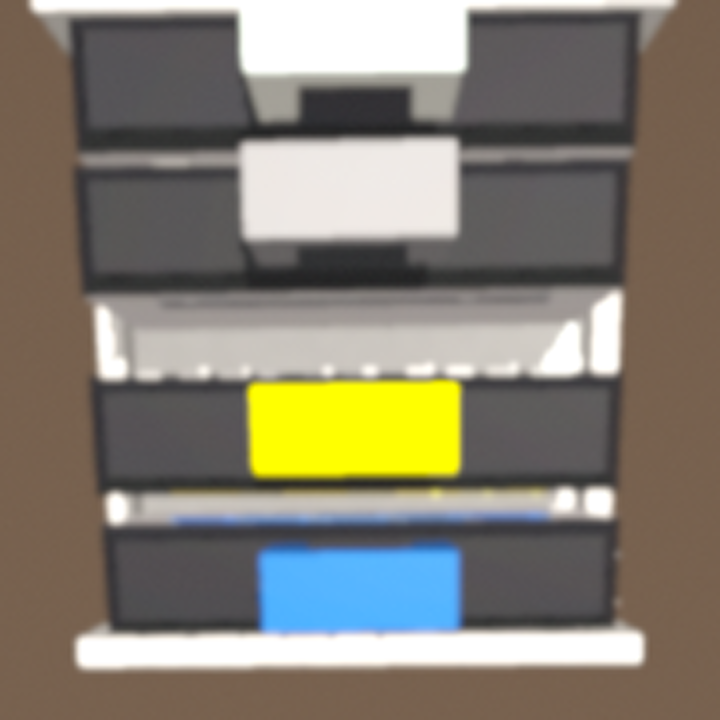

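View pics/sc9c.png

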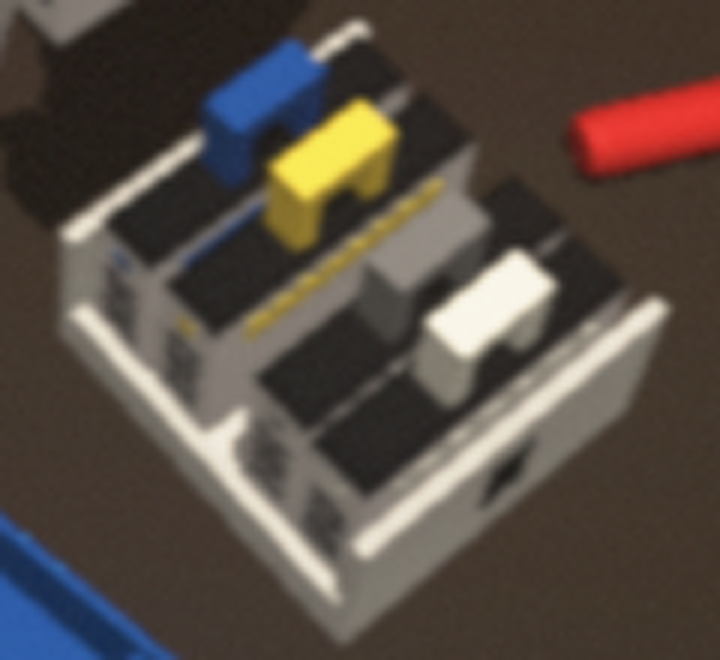

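View pics/s9c.png

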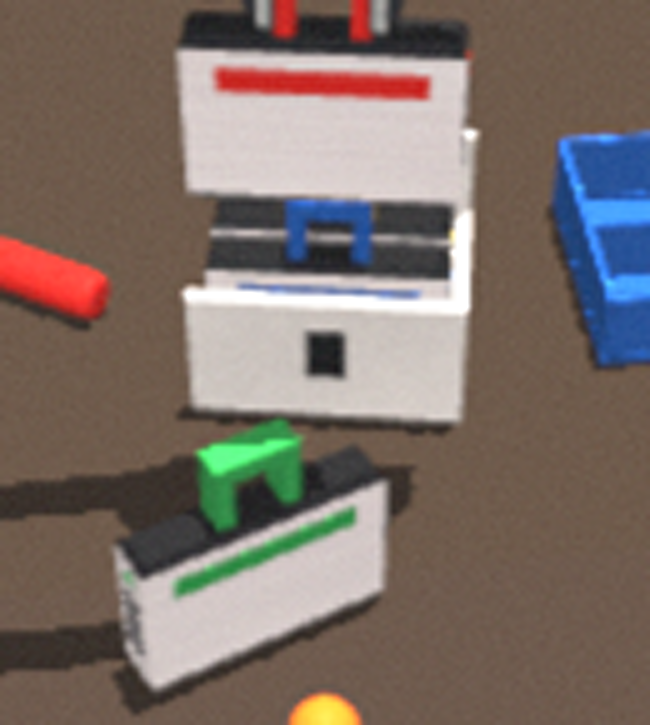

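```bash
python3 - <<'E'
from h import *
W=pickle.load(open("w9.pkl","rb"));o=(190,0);f=4
tr=fit([(W,[[-69,-74,75],[69,-74,75],[-69,-68,75],[69,-68,75],[-69,68,75],[69,68,75]],cp([[77,668],[643,663],[78,633],[643,630],[31,10],[674,5]],o,f))],[556,218,-.168])
T=lambda p:(np.array([[np.cos(tr[2]),np.sin(tr[2])],[-np.sin(tr[2]),np.cos(tr[2])]])@(p[:2]-tr[:2]),p[2]-tr[2])
L=[[-60,13,86],[60,13,86],[-60,-13,86],[60,-13,86]]
for n,U in [("blue",[[104,528],[618,524],[110,630],[615,626]]),("yellow",[[93,382],[620,380],[98,492],[615,488]]),("grey",[[77,165],[630,160],[83,293],[625,285]]),("white",[[70,20],[640,15],[78,148],[636,142]])]:
    print(n);p=fit([(W,L,cp(U,o,f))],[556,218,-.168]);print(T(p))
print("held")
z=322.9-161
L=np.array([[-60,13,80],[60,13,80],[-60,-13,80],[60,-13,80],[-20,8,120],[20,8,120],[-20,-8,120],[20,-8,120]],float);
U=[[166,237],[400,237],[168,283],[399,281],[232,283],[332,281],[234,320],[331,320]]
def ff(p): return (proj(W,w(p[:3],L+[0,0,p[3]]))-np.array(U)).ravel()
r=least_squares(ff,[542,120,-.17,160],loss='soft_l1');print(r.x,np.round(r.fun.reshape(-1,2),1).tolist())
E
```

```text
[ 5.56467e+02  2.17181e+02 -1.59000e-01]
[[0.9, -0.6], [-0.8, -0.6], [0.2, 2.1], [-0.5, 1.6], [0.6, -0.2], [-0.3, -0.6]]
blue
[ 5.48815e+02  1.65185e+02 -1.60000e-01]
[[-0.6, -1.1], [0.7, -1.3], [-0.3, 1.6], [0.2, 1.5]]
(array([  0.69902477, -52.55172215]), np.float64(-0.0005072672443981185))
yellow
[ 5.52938e+02  1.96427e+02 -1.64000e-01]
[[-1.1, -1.1], [0.9, -1.2], [-0.5, 1.5], [0.7, 1.9]]
(array([ -0.18989675, -21.05138659]), np.float64(-0.0046545566331401))
grey
[ 5.59748e+02  2.39555e+02 -1.58000e-01]
[[-0.9, -0.3], [0.6, -0.7], [-0.2, 0.4], [0.4, 0.9]]
(array([-0.31238758, 22.61096853]), np.float64(0.0011920680935390005))
white
[ 5.65001e+02  2.66853e+02 -1.59000e-01]
[[-0.6, -1.0], [0.7, -1.3], [-0.3, 1.5], [0.2, 1.6]]
(array([ 0.54106499, 50.39678623]), np.float64(0.00010714135516107226))
held
[ 5.42735778e+02  1.18849694e+02 -1.62942442e-01  1.58523290e+02] [[-1.4, -0.2], [-0.1, -1.4], [1.8, -0.5], [-3.9, 0.4], [-0.2, 1.5], [1.1, 3.0], [-0.3, -0.4], [0.6, -0.9]]
```

Request:
carry_out:
  plan:
    - [[1.5, 0, 0, 0], [3.5, -0.1, 0, 0], [6, -0.2, 0, 0], [8, -0.3, 0, 0], [9.4, -0.3, 0, 0], [9.9, -0.3, 0, 0], [9.9, -0.3, 1, 0], [9.9, -0.3, 2, 0]]

```text
time: 7.47
tcp_pos: [556.4, 218.7, 302.6]
tool_rot: [0.764, 0.645, 0.0, 0.001]
ft_force: [-0.7, 0.6, -3.1]
opening: 39.3
```

Request:
carry_out:
  plan:
    - [[0, 0, 1.5, 0], [0, 0, 2.5, 0], [0, 0, 3.3, 0], [0, 0, 4, 0], [0, 0, 4, 0], [0, 0, 4, 0], [0, 0, 4, 0], [0, 0, 4, 0]]

```text
time: 8.13
tcp_pos: [556.6, 219.3, 263.6]
tool_rot: [0.764, 0.645, 0.001, 0.0]
ft_force: [0.5, 0.2, -2.2]
opening: 38.7
```

```bash
python3 - <<'E'
from h import *
from plant import *
tgt(556.3,218.8,166,-.168)
c=capture("scene");crop(c,265,205,415,345,4.8,"pics/sc10.png");pickle.dump(c,open("sc10.pkl","wb"))
c=capture("side");crop(c,215,80,345,215,5,"pics/s10.png");pickle.dump(c,open("s10.pkl","wb"))
c=capture("wrist");cv2.imwrite("pics/w10.png",c["color"]);pickle.dump(c,open("w10.pkl","wb"))
E
```

```text
t 8.13 tcp [556.6 219.3 263.6] yaw -0.169 F [ 0.5  0.2 -2.2] open 38.7
shift cm [-0.05 -0.03  9.76] roll -0.0
```

View pics/sc10.png

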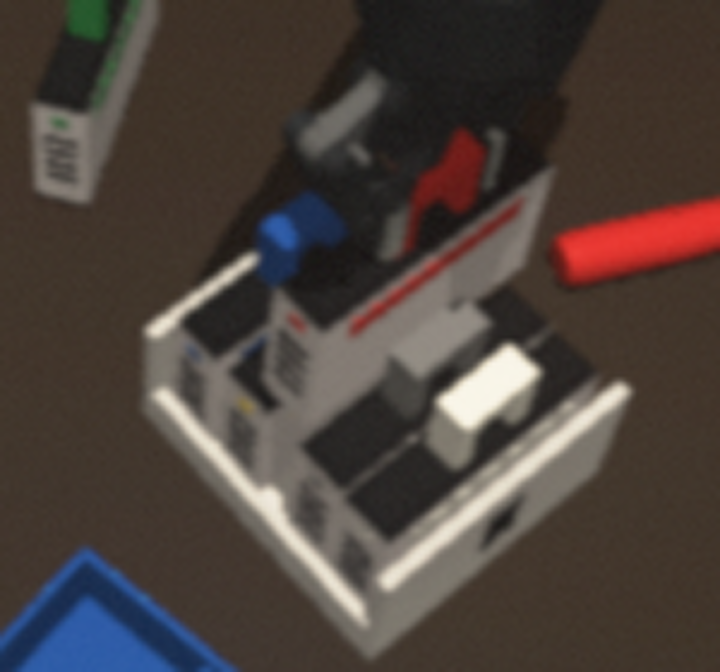

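View pics/s10.png

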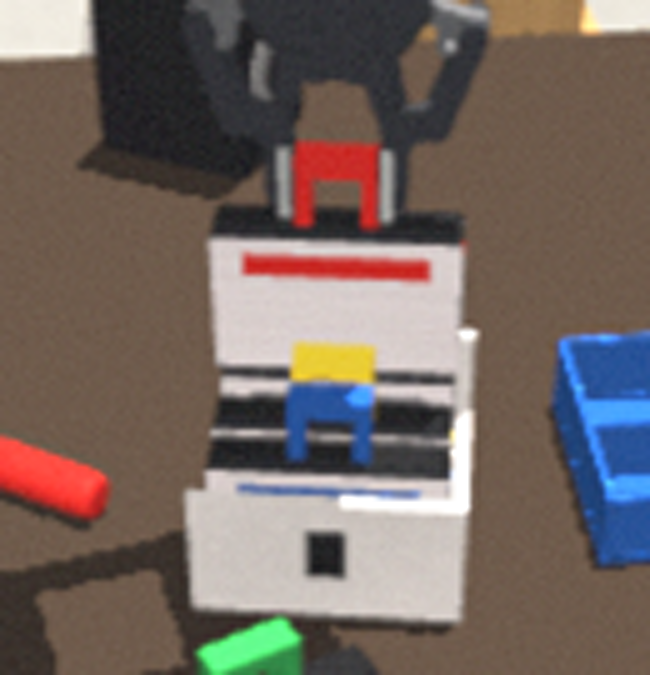

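View pics/w10.png

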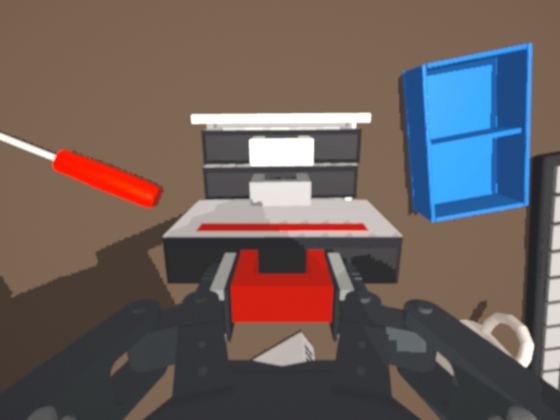

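Request:
carry_out:
  plan:
    - [[0, 0, 0.3, 0], [0, 0, 0.7, 0], [0, 0, 1.1, 0], [0, 0, 1.4, 0], [0, 0, 1.7, 0], [0, 0, 2, 0], [0, 0, 2.3, 0], [0, 0, 2.5, 0]]

```text
time: 8.95
tcp_pos: [556.3, 219.3, 237.5]
tool_rot: [0.764, 0.645, 0.0, -0.0]
ft_force: [1.1, -0.7, -3.2]
opening: 39.1
```

```bash
python3 - <<'E'
from h import *
from plant import *
tgt(556.3,218.8,166,-.168)
print(get_state()["wrist_torque"])
c=capture("scene");crop(c,265,205,415,345,4.8,"pics/sc11.png")
c=capture("side");crop(c,215,80,345,215,5,"pics/s11.png")
E
```

```text
t 8.95 tcp [556.3 219.3 237.5] yaw -0.169 F [ 1.1 -0.7 -3.2] open 39.1
shift cm [-0.05  0.01  7.15] roll -0.01
[-0.0999063  -0.007535    0.05875965]
```

View pics/sc11.png

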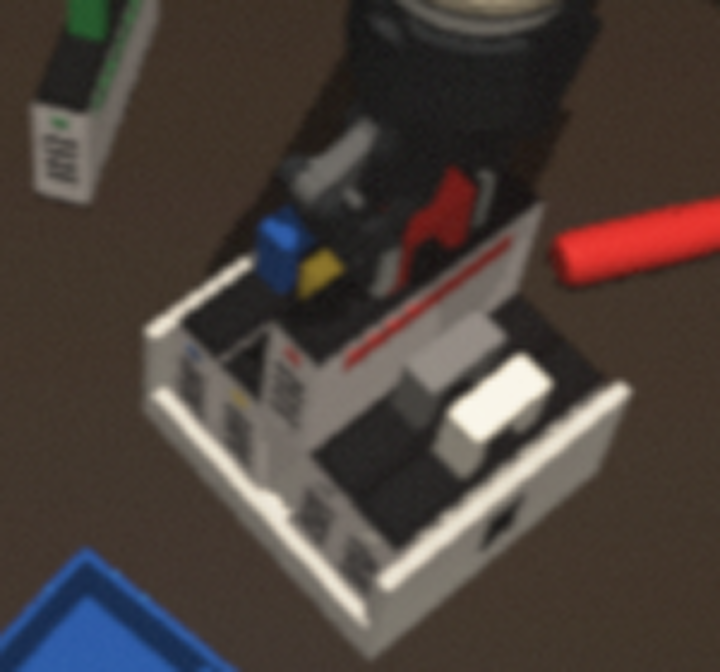

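View pics/s11.png

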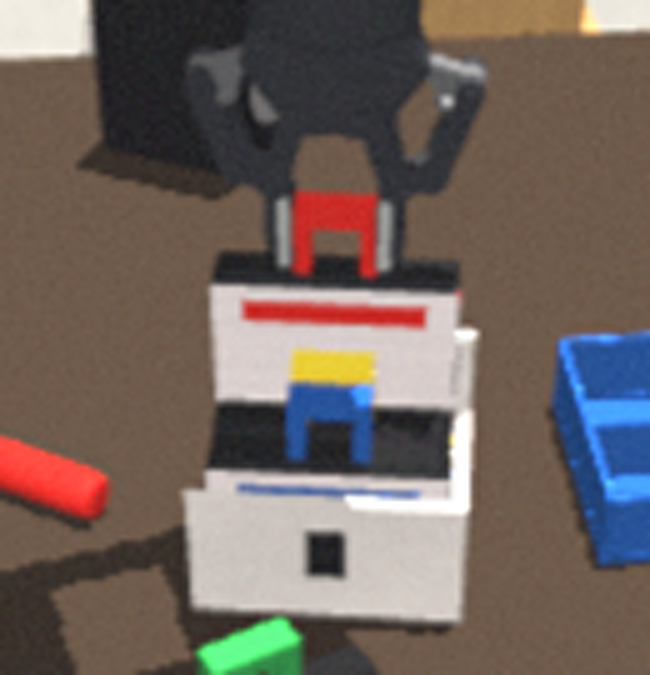

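Request:
carry_out:
  plan:
    - [[0, 0, 0.5, 0], [0, 0, 1, 0], [0, 0, 1.5, 0], [0, 0, 2, 0], [0, 0, 2.5, 0], [0, 0, 3, 0], [0, 0, 3.5, 0], [0, 0, 4, 0]]

```text
time: 9.72
tcp_pos: [556.8, 219.0, 199.0]
tool_rot: [0.764, 0.645, 0.0, 0.001]
ft_force: [-1.8, -3.3, 15.0]
opening: 39.4
```

```bash
python3 - <<'E'
from h import *
from plant import *
tgt(556.3,218.8,166,-.168)
print(get_state()["wrist_torque"])
c=capture("scene");crop(c,265,205,415,345,4.8,"pics/sc12.png")
E
```

```text
t 9.72 tcp [556.8 219.  199. ] yaw -0.168 F [-1.8 -3.3 15. ] open 39.4
shift cm [-0.03 -0.05  3.3 ] roll 0.0
[-0.62615198  0.62610841  0.30344658]
```

View pics/sc12.png

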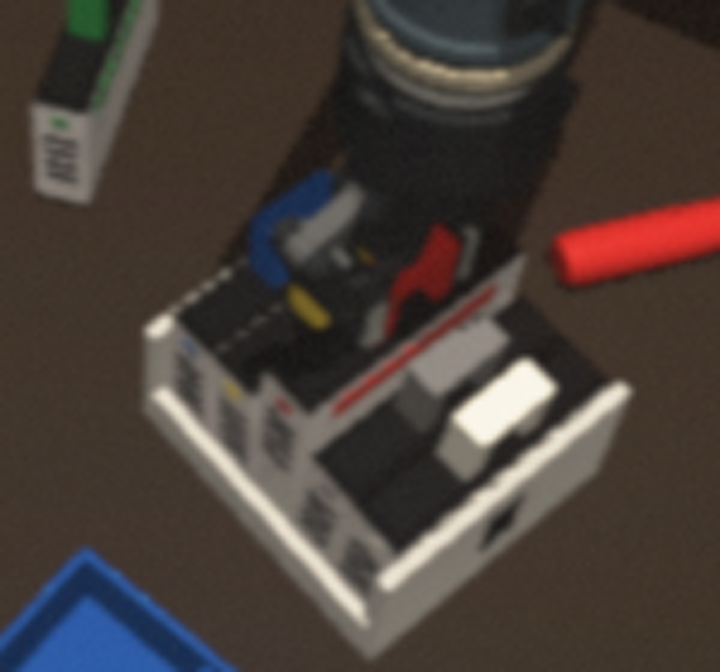

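Request:
carry_out:
  plan:
    - [[0, 0, 0.3, 0], [0, 0, 0.6, 0], [0, 0, 0.9, 0], [0, 0, 1.2, 0], [0, 0, 1.4, 0], [0, 0, 1.6, 0], [0, 0, 1.8, 0], [0, 0, 2, 0]]

```text
time: 10.43
tcp_pos: [557.0, 218.4, 178.7]
tool_rot: [0.764, 0.645, 0.0, 0.001]
ft_force: [-0.1, -4.7, 4.2]
opening: 39.2
```

```bash
python3 - <<'E'
from h import *
from plant import *
tgt(556.3,218.8,166,-.168)
print(get_state()["wrist_torque"])
c=capture("scene");crop(c,265,205,415,345,4.8,"pics/sc13.png")
c=capture("wrist");cv2.imwrite("pics/w13.png",c["color"]);pickle.dump(c,open("w13.pkl","wb"))
E
```

```text
t 10.43 tcp [557.  218.4 178.7] yaw -0.168 F [-0.1 -4.7  4.2] open 39.2
shift cm [ 0.03 -0.08  1.27] roll 0.0
[-1.10761509  0.08898855  0.13072713]
```

View pics/sc13.png

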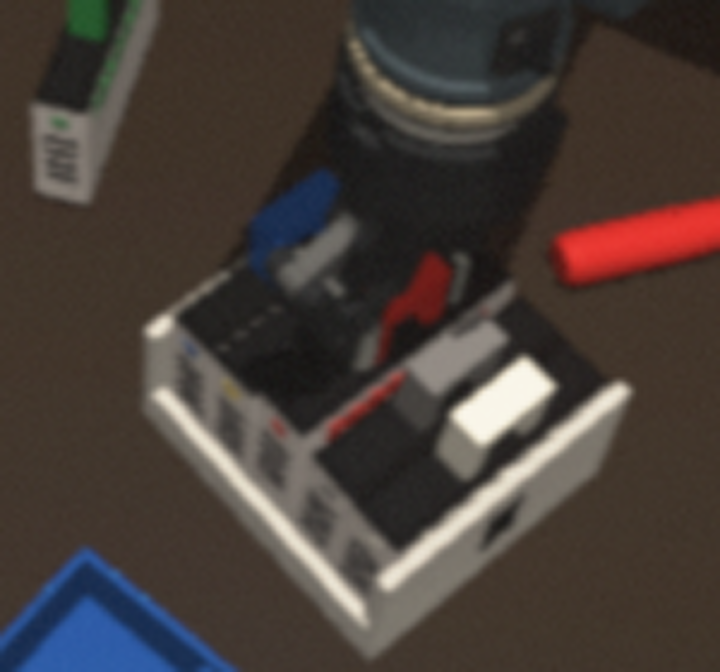

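View pics/w13.png

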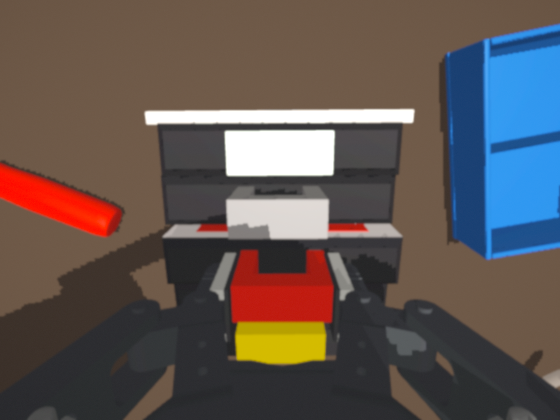

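Request:
carry_out:
  plan:
    - [[0, 0, 0.3, 0], [0, 0, 0.6, 0], [0, 0, 0.8, 0], [0, 0, 1, 0], [0, 0, 1.2, 0], [0, 0, 1.3, 0], [0, 0, 1.4, 0], [0, 0, 1.4, 0]]

```text
time: 11.2
tcp_pos: [555.8, 219.3, 166.0]
tool_rot: [0.764, 0.645, -0.001, -0.0]
ft_force: [-3.1, -4.0, 16.2]
opening: 39.2
```

```bash
python3 - <<'E'
from h import *
from plant import *
tgt(556.3,218.8,166,-.168)
print(get_state()["wrist_torque"])
c=capture("wrist");cv2.imwrite("pics/w14.png",c["color"]);pickle.dump(c,open("w14.pkl","wb"))
E
```

```text
t 11.2 tcp [555.8 219.3 166. ] yaw -0.169 F [-3.1 -4.  16.2] open 39.2
shift cm [-0.04  0.06  0.  ] roll -0.0
[-1.10069248  1.3473446   0.09016543]
```

View pics/w14.png

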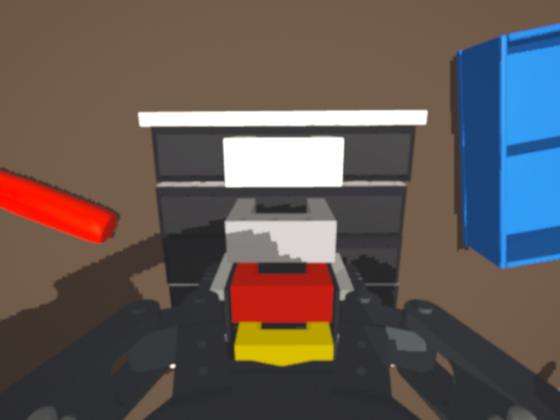

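Request:
carry_out:
  plan:
    - [[0, 0, 0.1, 0], [0, 0, 0.2, 0], [0, 0, 0.2, 0], [0, 0, 0.2, 0], [0, 0, 0.1, 0], [0, 0, 0, 0], [0, 0, 0, 0], [0, 0, 0, 0]]

```text
time: 11.92
tcp_pos: [555.9, 219.4, 165.9]
tool_rot: [0.764, 0.645, -0.0, -0.0]
ft_force: [-2.4, -4.5, 15.1]
opening: 39.5
```

Request:
carry_out:
  plan:
    - [[0, 0, 0, 0], [0, 0, 0, 0], [0, 0, 0, 0], [0, 0, 0, 0], [0, 0, 0, 0], [0, 0, 0, 0], [0, 0, -0.5, 0], [0, 0, -1.5, 0]]
  hand: 1

```text
time: 12.58
tcp_pos: [555.5, 219.2, 178.2]
tool_rot: [0.764, 0.645, -0.001, -0.001]
ft_force: [0.7, -0.4, 0.2]
opening: 85.4
```

Request:
carry_out:
  plan:
    - [[0, 0, -1.5, 0], [0, 0, -3, 0], [0, 0, -5, 0], [0, 0, -7, 0], [0, 0, -9, 0], [-1.5, 0, -11, 0], [-4, 0, -12.5, 0], [-7, 0, -13.5, 0]]

```text
time: 13.25
tcp_pos: [545.1, 150.8, 317.0]
tool_rot: [0.763, 0.646, 0.002, 0.001]
ft_force: [0.4, 0.4, -0.6]
opening: 85.2
```

```bash
python3 - <<'E'
from h import *
from plant import *
tgt(501.5,5.4,290,.434)
c=capture("scene");crop(c,265,205,415,345,4.8,"pics/sc15.png")
c=capture("wrist");cv2.imwrite("pics/w15.png",c["color"]);pickle.dump(c,open("w15.pkl","wb"))
tgt(501.5,5.4,290,.434)
E
```

```text
t 13.25 tcp [545.1 150.8 317. ] yaw -0.166 F [ 0.4  0.4 -0.6] open 85.2
shift cm [-15.06  -1.91   2.66] roll -5.73
t 13.35 tcp [544.9 147.5 317.1] yaw -0.172 F [ 0.8 -0.3  0.4] open 85.4
shift cm [-14.74  -1.86   2.7 ] roll -5.78
```

View pics/sc15.png

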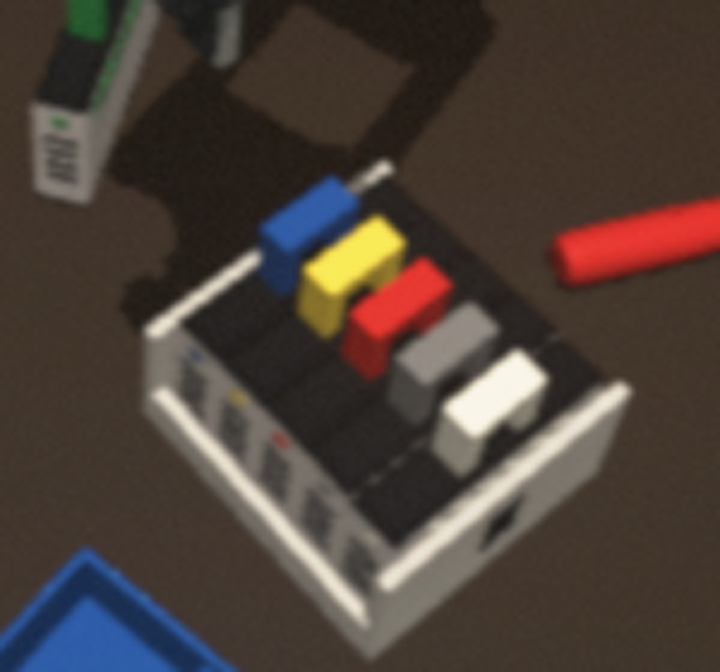

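View pics/w15.png

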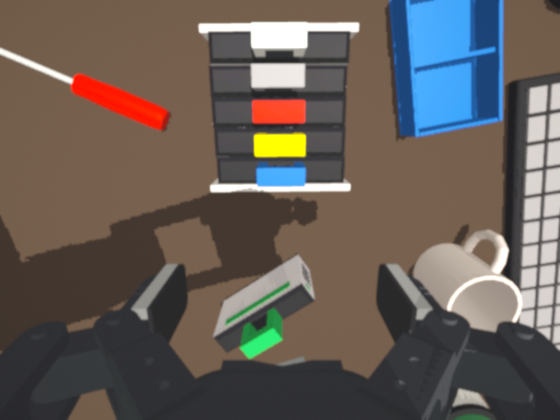

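Request:
carry_out:
  plan:
    - [[-2.5, -0.3, 0, -1], [-5.5, -0.7, 1, -2], [-8.5, -1.1, 3, -3], [-11.5, -1.5, 5, -4], [-13.8, -1.8, 6.5, -5], [-14.6, -1.9, 7.2, -5.8], [-14.6, -1.9, 7.2, -5.8], [-14.6, -1.9, 7.2, -5.8]]

```text
time: 14.02
tcp_pos: [501.4, 9.6, 242.0]
tool_rot: [0.538, 0.843, 0.0, -0.0]
ft_force: [0.3, -0.1, -0.2]
opening: 85.6
```

```bash
python3 - <<'E'
from h import *
from plant import *
c=capture("wrist");cv2.imwrite("pics/w16.png",c["color"]);pickle.dump(c,open("w16.pkl","wb"))
c=capture("wrist")
crop(c,120,150,440,360,2.4,"pics/w16c.png");pickle.dump(c,open("w16.pkl","wb"))
tgt(501.5,5.4,161,.434)
E
```

```text
t 14.12 tcp [502.1  10.3 242.7] yaw 0.438 F [-0.4 -0.4 -0.8] open 85.2
shift cm [-0.41 -0.28  8.17] roll 0.04
```

View pics/w16c.png

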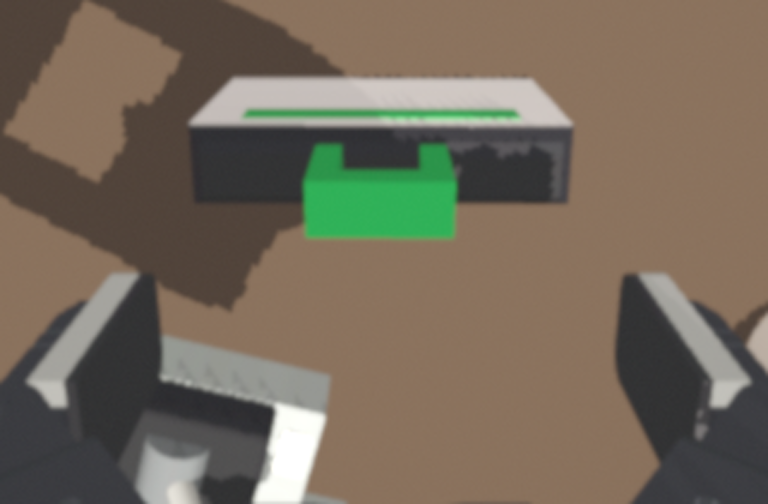

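```bash
python3 - <<'E'
from h import *
W=pickle.load(open("w16.pkl","rb"))
p=fit([(W,[[-60,13,80],[60,13,80],[-60,-13,80],[60,-13,80],[-20,8,120],[20,8,120],[-20,-8,120],[20,-8,120]],cp([[189,127],[573,127],[196,203],[569,203],[303,180],[457,179],[306,239],[455,238]],(120,150),2.4))],[501,5,.43])
tgt(p[0],p[1],161,p[2])
E
```

```text
[5.01368e+02 5.54700e+00 4.39000e-01]
[[-0.3, -0.8], [0.5, -1.1], [-0.7, 0.3], [-0.0, -0.0], [0.5, 0.8], [-0.2, 1.1], [0.1, -0.3], [0.0, -0.0]]
t 14.12 tcp [502.1  10.3 242.7] yaw 0.438 F [-0.4 -0.4 -0.8] open 85.2
shift cm [-0.39 -0.28  8.17] roll -0.01
```

Request:
carry_out:
  plan:
    - [[-0.4, -0.3, 1.5, 0], [-0.4, -0.3, 3, 0], [-0.4, -0.3, 4.5, 0], [-0.4, -0.3, 6, 0], [-0.4, -0.3, 7.2, 0], [-0.4, -0.3, 8, 0], [-0.4, -0.3, 8, 0], [-0.4, -0.3, 8, 0]]

```text
time: 14.78
tcp_pos: [500.7, 5.3, 162.2]
tool_rot: [0.536, 0.844, 0.0, 0.0]
ft_force: [0.1, -0.3, 0.7]
opening: 85.6
```

```bash
python3 - <<'E'
from h import *
from plant import *
c=capture("wrist");cv2.imwrite("pics/w17.png",c["color"]);pickle.dump(c,open("w17.pkl","wb"))
tgt(501.4,5.5,161,.438)
E
```

```text
t 14.83 tcp [500.9   5.1 162.5] yaw 0.439 F [ 0.2  1.1 -0.6] open 85.4
shift cm [0.02 0.07 0.15] roll 0.01
```

View pics/w17.png

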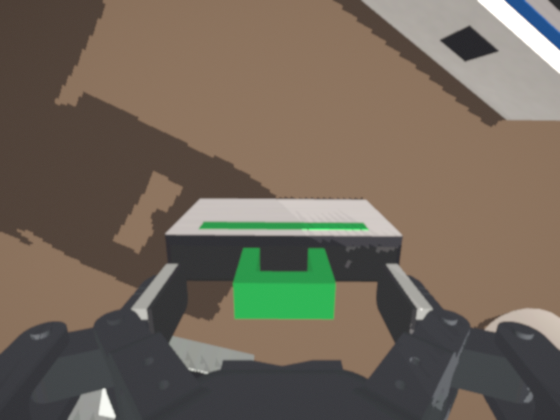

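Request:
carry_out:
  plan:
    - [[0, 0, 0.1, 0], [0, 0, 0.1, 0], [0, 0, 0.1, 0], [0, 0, 0.1, 0], [0, 0, 0.1, 0], [0, 0, 0.1, 0], [0, 0, -0.3, 0], [0, 0, -1, 0]]
  hand: 0

```text
time: 15.5
tcp_pos: [499.1, 4.8, 171.3]
tool_rot: [0.536, 0.844, -0.001, -0.002]
ft_force: [0.1, 0.1, -4.3]
opening: 39.4
```

Request:
carry_out:
  plan:
    - [[0, 0, -2, 0], [0, 0, -4, 0], [0, 0, -6.5, 0], [0, 0, -9, 0], [0, 0, -11.5, 0], [0, 0, -13.5, 0], [0, 0, -15, 0], [0, 0, -15.5, 0]]

```text
time: 16.17
tcp_pos: [500.5, 4.6, 329.3]
tool_rot: [0.536, 0.844, 0.001, 0.002]
ft_force: [0.4, -0.5, -3.0]
opening: 38.7
```

```bash
python3 - <<'E'
from h import *
from plant import *
tgt(493.8,-222.3,325,.162)
c=capture("wrist");cv2.imwrite("pics/w18.png",c["color"])
tgt(493.8,-222.3,325,.162)
E
```

```text
t 16.17 tcp [500.5   4.6 329.3] yaw 0.439 F [ 0.4 -0.5 -3. ] open 38.7
shift cm [-20.25 -10.25   0.45] roll 2.64
t 16.22 tcp [500.5   4.6 328.9] yaw 0.439 F [ 0.1  0.4 -2.7] open 39.0
shift cm [-20.25 -10.25   0.41] roll 2.64
```

View pics/w18.png

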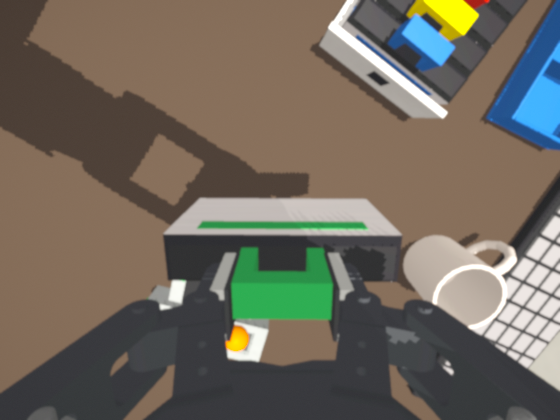

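Request:
carry_out:
  plan:
    - [[-1.5, -0.8, 0, 0.3], [-4, -2, 0, 0.8], [-7, -3.5, 0, 1.3], [-10, -5, 0, 1.8], [-13, -6.5, 0, 2.3], [-16, -8, 0, 2.64], [-18.7, -9.4, 0, 2.64], [-20, -10.1, 0, 2.64]]

```text
time: 16.88
tcp_pos: [493.1, -222.8, 325.3]
tool_rot: [0.648, 0.761, -0.001, -0.001]
ft_force: [0.5, 0.4, -2.6]
opening: 39.2
```

Request:
carry_out:
  plan:
    - [[-0.25, -0.15, 1, 0], [-0.25, -0.15, 3, 0], [-0.25, -0.15, 5, 0], [-0.25, -0.15, 7, 0], [-0.25, -0.15, 8.5, 0], [-0.25, -0.15, 9, 0], [-0.25, -0.15, 9, 0], [-0.25, -0.15, 9, 0]]

```text
time: 17.55
tcp_pos: [492.6, -221.1, 236.5]
tool_rot: [0.647, 0.762, 0.0, -0.001]
ft_force: [-0.4, -0.1, -3.3]
opening: 38.9
```

```bash
python3 - <<'E'
from h import *
from plant import *
tgt(493.8,-222.3,176,.162)
c=capture("wrist");cv2.imwrite("pics/w19.png",c["color"])
c=capture("side");crop(c,200,200,340,360,4,"pics/s19.png")
tgt(493.8,-222.3,176,.162)
E
```

```text
t 17.55 tcp [ 492.6 -221.1  236.5] yaw 0.163 F [-0.4 -0.1 -3.3] open 38.9
shift cm [-0.15  0.1   6.05] roll 0.01
t 17.65 tcp [ 493.2 -221.9  237.7] yaw 0.163 F [-0.7 -0.2 -3. ] open 39.2
shift cm [-0.05  0.04  6.17] roll 0.01
```

View pics/s19.png

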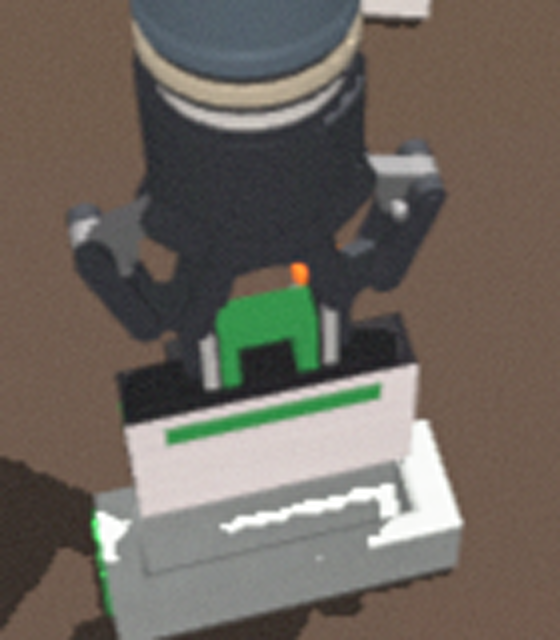

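View pics/w19.png

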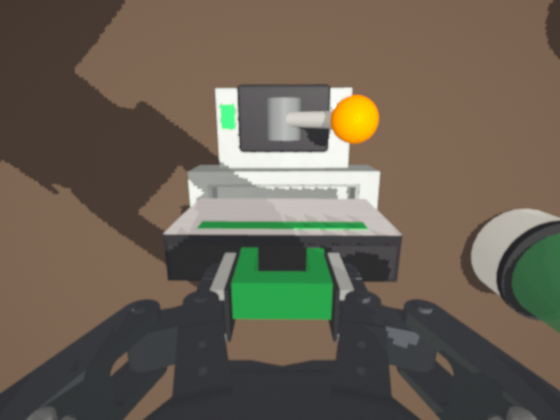

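Request:
carry_out:
  plan:
    - [[0, 0.05, 1, 0], [0, 0.05, 2, 0], [0, 0.05, 2.8, 0], [0, 0.05, 3.3, 0], [0, 0.05, 3.7, 0], [0, 0.05, 4.1, 0], [0, 0.05, 4.5, 0], [0, 0.05, 4.9, 0]]

```text
time: 18.32
tcp_pos: [493.3, -222.1, 187.6]
tool_rot: [0.647, 0.762, 0.0, 0.0]
ft_force: [-0.2, -0.6, -3.5]
opening: 39.3
```

```bash
python3 - <<'E'
from h import *
from plant import *
tgt(493.8,-222.3,176,.162)
c=capture("wrist");cv2.imwrite("pics/w20.png",c["color"])
print(get_state()["wrist_torque"])
E
```

```text
t 18.32 tcp [ 493.3 -222.1  187.6] yaw 0.162 F [-0.2 -0.6 -3.5] open 39.3
shift cm [-0.03  0.04  1.16] roll 0.0
[-0.16338873 -0.07793145 -0.05353265]
```

View pics/w20.png

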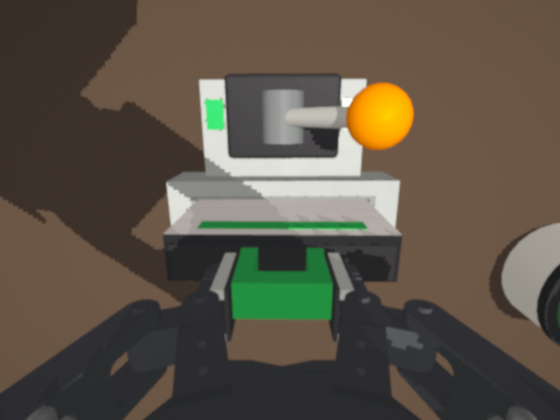

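Request:
carry_out:
  plan:
    - [[0, 0, 0.3, 0], [0, 0, 0.6, 0], [0, 0, 0.9, 0], [0, 0, 1, 0], [0, 0, 1.1, 0], [0, 0, 1.2, 0], [0, 0, 1.3, 0], [0, 0, 1.3, 0]]

```text
time: 19.03
tcp_pos: [493.4, -222.0, 176.4]
tool_rot: [0.647, 0.762, -0.0, 0.0]
ft_force: [-0.6, 1.2, 6.7]
opening: 38.9
```

Request:
carry_out:
  plan:
    - [[0, 0, -0.1, 0], [0, 0, -0.1, 0], [0, 0, -0.1, 0], [0, 0, -0.1, 0], [0, 0, -0.1, 0], [0, 0, -0.1, 0], [0, 0, -1.2, 0], [0, 0, -3, 0]]
  hand: 1

```text
time: 19.7
tcp_pos: [492.2, -221.3, 204.0]
tool_rot: [0.647, 0.762, -0.0, -0.002]
ft_force: [0.8, -0.5, 0.2]
opening: 85.6
```

Request:
carry_out:
  plan:
    - [[0, 0, -2, 0], [0, 0, -4, 0], [0, 0, -5.5, 0], [0, 0, -6, 0], [0, 0, -6, 0], [0, 0, -6, 0], [0, 0, -6, 0], [0, 0, -6, 0]]

```text
time: 20.37
tcp_pos: [492.7, -221.6, 263.8]
tool_rot: [0.647, 0.762, -0.0, -0.001]
ft_force: [-0.3, -0.3, -0.7]
opening: 85.7
```

```bash
python3 - <<'E'
from h import *
from plant import *
d=pickle.load(open("c0.pkl","rb"));S=d["side"]
def ray(c,u,z):
    R=cv2.Rodrigues(np.array(c["rvec"]))[0];K=np.array(c["camera_matrix"]);C=-R.T@np.array(c["tvec"]).ravel()
    v=R.T@np.linalg.inv(K)@np.array([u[0],u[1],1]);return C+v*(z-C[2])/v[2]
print("beacon",ray(S,(400,340),10),"mug top",ray(S,(375,222),90))
tgt(562.8,-141,188,.16)
c=capture("wrist");cv2.imwrite("pics/w21.png",c["color"]);pickle.dump(c,open("w21.pkl","wb"))
c=capture("side");crop(c,200,200,340,360,4,"pics/s21.png")
tgt(562.8,-141,188,.16)
E
```

```text
beacon [ 735.17994074 -253.44477705   10.        ] mug top [732.35981652 -26.6836458   90.        ]
t 20.37 tcp [ 492.7 -221.6  263.8] yaw 0.162 F [-0.3 -0.3 -0.7] open 85.7
shift cm [6.81 8.24 7.58] roll 0.02
t 20.47 tcp [ 492.8 -221.7  263.9] yaw 0.162 F [ 0.3 -0.4  0.8] open 85.6
shift cm [6.82 8.22 7.59] roll 0.02
```

View pics/s21.png

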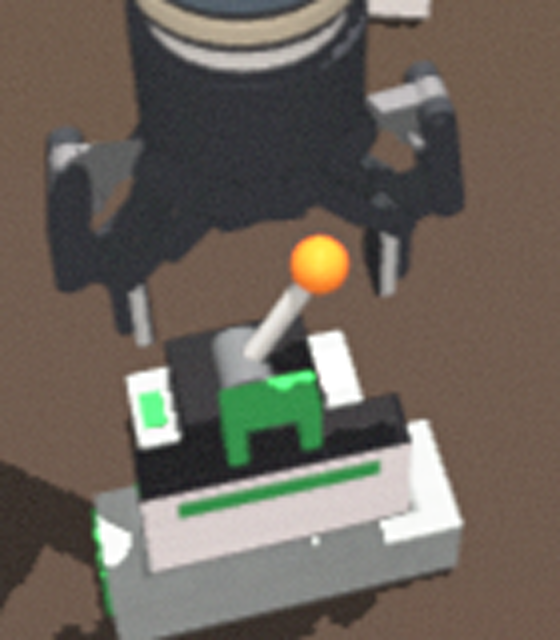

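View pics/w21.png

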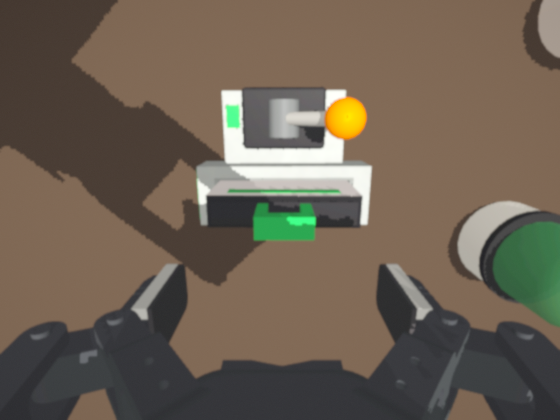

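Request:
carry_out:
  plan:
    - [[2, 2.5, 0, 0], [4, 5, 0, 0], [6, 7.3, 0, 0], [6.8, 8.2, 1, 0], [6.8, 8.2, 4, 0], [6.8, 8.2, 6.5, 0], [6.8, 8.2, 7.5, 0], [6.8, 8.2, 7.5, 0]]
  hand: 0

```text
time: 21.13
tcp_pos: [561.1, -140.9, 186.5]
tool_rot: [0.647, 0.762, -0.001, -0.004]
ft_force: [0.6, -0.0, 0.1]
opening: 0.1
```

```bash
python3 - <<'E'
from h import *
from plant import *
a=.16;x=-10;print("end target");tgt(494+x*np.cos(a)-70*np.sin(a),-223+x*np.sin(a)+70*np.cos(a),188,.16)
c=capture("wrist");cv2.imwrite("pics/w22.png",c["color"])
tgt(494+x*np.cos(a)-70*np.sin(a),-223+x*np.sin(a)+70*np.cos(a),188,.16)
E
```

```text
end target
t 21.13 tcp [ 561.1 -140.9  186.5] yaw 0.162 F [ 0.6 -0.   0.1] open 0.1
shift cm [-0.01 -8.93 -0.09] roll 0.02
t 21.18 tcp [ 562.2 -141.5  188.3] yaw 0.162 F [ 0.4  0.8 -0.7] open -0.1
shift cm [ 0.06 -9.03  0.06] roll 0.02
```

View pics/w22.png

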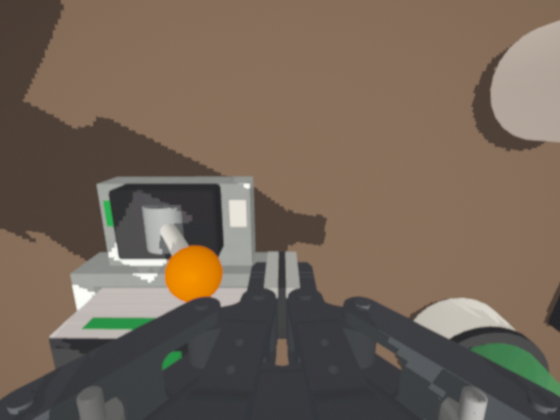

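Request:
carry_out:
  plan:
    - [[0, -1.5, 0, 0], [0, -3, 0, 0], [0, -4.5, 0, 0], [0, -6, 0, 0], [0, -7.5, 0, 0], [0, -8.6, 0, 0], [0, -9.2, 0, 0], [0, -9.6, 0, 0]]

```text
time: 21.85
tcp_pos: [468.7, -157.7, 190.8]
tool_rot: [0.648, 0.762, 0.001, 0.001]
ft_force: [8.1, 3.9, 0.6]
opening: 0.2
```

Request:
carry_out:
  plan:
    - [[0, 0, 0, 0], [0, 0, 0, 0], [0, 2, 0, 0], [0, 2.5, -2, 0], [0, 2.5, -5, 0], [0, 2.5, -8, 0], [4, 2.5, -10, 0], [7, 2.5, -11, 0]]

```text
time: 22.52
tcp_pos: [482.9, -84.5, 302.1]
tool_rot: [0.648, 0.761, 0.0, 0.002]
ft_force: [0.9, 1.0, 0.6]
opening: 0.2
```

```bash
python3 - <<'E'
from h import *
from plant import *
tgt(562.8,-141,188,.16)
c=capture("side");crop(c,200,200,340,360,4,"pics/s23.png");cv2.imwrite("pics/s23f.png",c["color"])
c=capture("scene");cv2.imwrite("pics/sc23.png",c["color"])
d=pickle.load(open("c0.pkl","rb"));S=d["side"];dk=[492.9,-223.6,.152]
for a in [0,.1,.2]:
    t=a-.5; print(a,(proj(S,w(dk,[[80*np.sin(t),70,52+80*np.cos(t)]]))-[200,200]+.5)*4-.5)
E
```

```text
t 22.52 tcp [482.9 -84.5 302.1] yaw 0.16 F [0.9 1.  0.6] open 0.2
shift cm [-6.83  6.95 11.44] roll 0.0
0 [[154.48500427 299.19279506]]
0.1 [[169.85273896 291.4906772 ]]
0.2 [[186.08443802 284.60302806]]
```

View pics/s23.png

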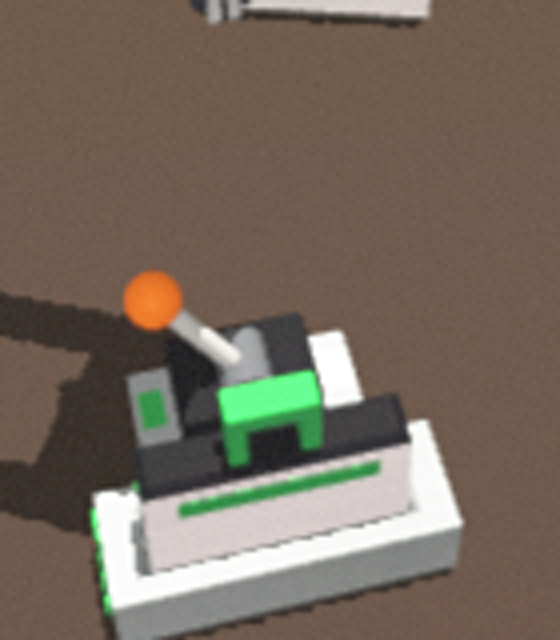

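View pics/s23f.png

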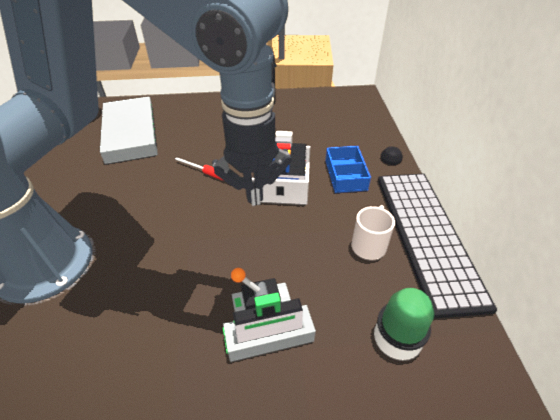

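View pics/sc23.png

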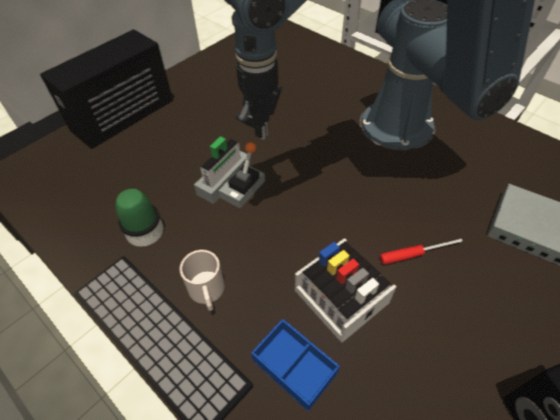

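```bash
python3 - <<'E'
from plant import *
print(close_job())
E
```

```text
the job is handed in; nothing more can be done
None
```

The drive swap is finished and handed in at about 23 s of the 72 s allowed; the hand-in reported no verdict.

**What I did, in order:**
1. I pushed the lever over to off.
2. I pulled the red-handled drive out of the dock and pushed it into the middle gap of the tray. It met firm resistance at the expected seated height.
3. I seated the green-handled drive in the dock, where it also met resistance at the expected height.
4. I pulled the lever back to on.

**Last checks:**
- **Lever:** the knob sits within a pixel of the fully-on position. It had read about 0.99 rad when switched off.
- **Green drive:** its position in the dock matches the red drive's starting picture to within a pixel.
- **Tray:** all five drives looked level and upright, and every drive is released.
- **Bystanders:** the mug, screwdriver, blue parts tray and beacon appear where they started.
- **Forces:** the highest wrist force in any reading was about 17 N.

The wrist and side cameras disagreed by about 2 mm on the dock, so I used the middle for the red drive's grasp. The red drive's seating depth was judged from height, contact force and the pictures, not measured directly.

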